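Glaze the front of a small display case and lock its header rail

ROBOT

A 6-joint arm with a two-finger parallel gripper is mounted at the origin on the work surface; the furniture and walls round the work are solid. World frame = base frame: x ahead of the robot, y to its left, z up, the work surface at z = 0. Lengths are in m, angles in rad, forces in N, time in s.
With the tool pointing down it reaches from about 0.225 to 0.875 m from the base axis. Payload 3.4 kg.
Tool frame: the origin (TCP) lies on the centre line of the jaws, within the pads' length; the fingertips stand 14 mm ahead of it and the grasp point (between the pads) lies 5 mm behind it; z points along the fingers, y is the line along which they close (so a half turn about z gives the same grasp; the last joint's range is limited). The gripper opens to 85 mm and grips with 20 to 120 N. Pads are 22 mm wide; open, the fingers measure 114 mm over their backs; the gripper's body (76 mm by 85 mm) begins 54 mm behind the grasp point. The pads swing forward as they close: fully open they stand 13 mm farther back than shut.
Start: joints at [1.069, 0.276, 1.505, -0, 1.361, -0.121], TCP at [0.214, 0.534, 0.245] pointing down, gripper open.
Joint ranges: [-2.89, 2.89], [-0.75, 2.08], [0.22, 2.7], [-1.18, 4.32], [0.11, 2.71], [-2.7, 2.7]. Speed limits (rad/s): [2.57, 2.57, 3.14, 3.14, 3.14, 3.14].

INTERFACE

Orientations are given as a unit quaternion [w, x, y, z].
In Python, from rig import manip, eyes gives the robot as it stands.
- The arm moves only by the shell command python3 -m creep 'ROWS' [FORCE]. ROWS is JSON, a list of rows, each a list of 5 numbers: the opening, from 0 (shut) to 1 (fully open), then the shift along the tool's x, y, z normalised to -1 to 1, where 1 is 0.5 m, then the turn about the tool's z normalised to -1 to 1, where 1 is 360 degrees. In form: [[fingers, dx, dy, dz, spin], ...]. A call has 1 to 10 rows; each row is the pose to reach, as a shift and turn from the pose commanded when the call began, along the tool's axes at that moment, turning the shorter way round; what a row does not reach only later rows make up. A row lasts 1/10 s, in which the tool goes at most 50 mm and 8.59 degrees, less where a joint would pass 70% of its speed; a pose out of reach is approached as far as the arm can. A call with a number of a shift or a turn outside -1 to 1 is refused whole. A call with a gripper value outside its range is refused whole. The fingers move at their own pace and stop on an object; FORCE is the grip in N (left out, the last holds). Time passes only in rows, so rows that repeat a pose let the fingers close. It gives the time, the measured TCP pose, the force, the opening and the grip force at its end, in the units of the state.
- manip.get_state(): the state, without advancing time (a new reading comes with each control period).
- eyes.get_image(name): name is "side" or "top"; returns a dict with "frame" (384x512x3 uint8, red, green, blue), "fx", "fy", "cx", "cy" (pixels), "R" (3x3) and "t" (3): a world point X has camera coordinates R X + t. Camera axes: x right, y down, z forward; pixel columns grow to the right and rows downward; lengths in m; the calibration is good to about 2 mm. A picture is of the moment at which its call begins. There is no depth.
- manip.sign_off(): hands the job in; it is judged then, once.
Trained networks look in the newest picture that a camera, given by its name, has taken for a name from the list of things; names that differ only in an ending like _2 or _b are one class to them, and where a whole thing is asked for, a point or a joint stands for the part that bears it (a point fixed in the world has none). Each returns a list of dicts, best first, with "confidence" (0 to 1); they miss things now and then, are a little off and sometimes report something else, mostly with a low value. They report only what shows in the picture. A call takes as long as a camera call. They do not tell look-alikes from the thing itself.
- eyes.regions_of(camera, label): "mask" (384x512 bool, what is visible of it) and "bbox" ([left, top, right, bottom] in pixels, round what is visible of it).
- eyes.place_of(camera, label): "centre" ([column, row] in pixels: a listed point, or the origin of a listed thing).
The state is a dict: "clock": time; "qpos": joint angles; "qd": joint speeds; "effort": joint torques, N m; "position": TCP position; "ee_rot": TCP orientation; "contact_force": force on the tool from outside, world axes, zero at the start; "moment": the same for the moment, N m; "width": finger opening in m; "gripper_force": force on a finger pad.
Only numpy, scipy, OpenCV 4.12 (cv2) and the standard library are available. Lean on these libraries where they do the work, as an engineer would, in place of code of your own. Each camera call takes 0.05 s, during which the arm holds its last target. There are 200 camera calls.

TASK

Close the front of the small wooden display case: take the clear glass pane out of the glass rack and slide it down the grooves of the case's two front posts until it stands on the bottom board, then set the loose grooved header rail down over the top of the glass with its steel bolt to the back, lying in the gap of the lip. Last, turn the red-handled cam lever half a turn to its stop so that its hook draws the rail in tight against the lip, and do not knock over the glue bottle.

Things in the scene. Friction and masses are not known exactly. Their poses are not given: they have to be found in the camera images.
- case: small wooden jewellery display case fixed to the bench, 144 mm wide (its y), x from -60 to +68 mm; its two front posts and its top board are 100 mm high. Origin on the bench; the open front faces its -x, z up. A ring box and a bead jar fixed inside stay there
- pane_seat (a point): fixed on the case (its axes): where the middle of the pane's lower edge ends, on the bottom board (case x -44, y 0, z 14 mm). The front posts (x -58 to -30 mm) have facing upright grooves here, 11 mm wide, flared to about 15 mm at their open tops, 116 mm from groove bottom to groove bottom
- rail_seat (a point): fixed on the case (its axes): where the rail's origin ends, drawn tight (case x -42, y 0, z 100 mm). Lower the rail 3 to 6 mm in front (-x) of this, clear of the lip, to rest on the post tops; the cam then draws it back
- lip_gap (a point): fixed on the case: top middle of the gap in the wooden lip along the front edge of the top board (case x -21, y 0, z 112 mm). The lip is 12 mm high, its front face at x = -25 mm, 8 mm thick; the gap is 14 mm wide, wider at its top, and takes the rail's bolt from above
- cam_axis (a point): fixed on the case: the cam's upright axis at the level of the top board (case x 20, y 0, z 100 mm). The cam's spiral hook turns about it, up to 33 mm out, 10 to 16 mm over the top board
- cam (a joint): angle of the cam lock, 0 to 3.14 rad, growing anticlockwise seen from above. Starts near 0 = open: lever to the case's -y, the hook's mouth to the front, where the bolt's pin can be let down. 3.14 = locked: lever to +y, having passed over the back (+x). From about 0.5 on the hook catches the pin and pulls it up to 8 mm towards the axis. Light friction; stays where left
- cam_handle (a point): top of the cam lever's red handle, an upright round post 12 mm thick, 38 mm from the cam axis; its top is 51 mm over the top board, the steel arm under it 23 mm over the top board. Turns with the cam
- pane: loose clear glass pane, 8 mm thick (its x), 110 mm wide (its y), 100 mm high (its z), 0.2 kg, both faces alike. Origin at the middle of its lower edge. Starts upright in the rack's middle slot, lower edge 12 mm over the bench. Home in the case, its top stands 14 mm above posts and top board
- rail: loose wooden header rail, 140 mm long (its y), 34 mm wide (its x), 30 mm high, 0.18 kg, lying right way up on the bench. Origin at the middle of its underside, in which a groove along y, 18 mm wide, 18 mm deep, closed for the last 8 mm at each end, goes over the pane's top. From the middle of its back (+x) sticks a steel bolt 7 mm thick, 5 mm over the underside, ending in an upright pin 8 mm thick
- rail_bolt (a point): top of the rail's bolt pin: 49 mm behind (+x) the rail's origin, 18 mm over its underside
- rack: wooden glass rack fixed to the bench, 108 mm (its x) by 128 mm (its y), end combs 46 mm high, three slots along its y, 32 mm apart. Origin on the bench under its centre. The clear pane stands in the middle slot; amber and green panes, tops 74 mm over the bench, are fixed in the outer ones
- glue: white glue bottle with a grey nozzle, 46 mm thick, 143 mm high, standing loose and upright on the bench; origin under its centre, z up
- display_stand: bystander: dark wooden stand fixed to the bench right (-y) of the case, base 100 by 200 by 12 mm with its long side along the world's x, a white card stack on it; near each end of the base an upright post reaches 191 mm over the bench (carry parts over them). Origin under the middle of the base
- lever_press: bystander: green bench press fixed to the bench at the far right, its lever rising towards the work to a red ball 330 mm over the bench, about 0.1 m to the left (+y) of the origin, which lies on the bench at its foot
There are look-alikes about, which are no part of the job. Leave any black look-alike of the rail alone.

How it is judged:
By the outcome, as a careful person would: the job done as asked, in the order asked, and still so for the second after the job is handed in, with the robot touching nothing.
It also fails if it takes over 70 s, if anything falls off the work surface, if the arm or the gripper's body presses on something with over 40 N, if the wrist force passes 120 N, or if a joint passes its speed limit or range.

## Working session

There is one attempt and no reset: what is moved stays moved. The work goes in short steps, Python scripts to look and compute and a shell command to move; the robot and the scene stay as the last step left them, time stands still between calls to the robot, and variables do not carry over. Pictures are saved under pics/ and viewed, at most 10 in all, crops included, and the job is handed in when it is done.

```bash
ls; mkdir -p pics; cat > h.py <<'E'
from rig import manip, eyes
import numpy as np, cv2
def shot(n):
    im=eyes.get_image(n); return im
def ray(im,uv):
    R=np.array(im["R"]);t=np.array(im["t"])
    d=R.T@np.array([(uv[0]-im["cx"])/im["fx"],(uv[1]-im["cy"])/im["fy"],1.0])
    return -R.T@t,d
def atz(im,uv,z):
    c,d=ray(im,uv); return c+d*(z-c[2])/d[2]
def proj(im,X):
    p=np.array(im["R"])@np.array(X)+np.array(im["t"]); return np.array([im["fx"]*p[0]/p[2]+im["cx"],im["fy"]*p[1]/p[2]+im["cy"]])
def tri(im1,a,im2,b):
    c1,d1=ray(im1,a);c2,d2=ray(im2,b)
    A=np.stack([d1,-d2],1);s=np.linalg.lstsq(A,c2-c1,rcond=None)[0]
    p,q=c1+s[0]*d1,c2+s[1]*d2; return (p+q)/2,np.linalg.norm(p-q)
E
python3 - <<'E'
from h import *
ims={n:shot(n) for n in("top","side")}
for n in ims:
    cv2.imwrite(f"pics/{n}0.png",cv2.cvtColor(ims[n]["frame"],cv2.COLOR_RGB2BGR))
    im=ims[n]; print(n,-np.array(im["R"]).T@im["t"],im["fx"],np.array(im["R"])[2])
pl={}
for l in "case pane_seat rail_seat lip_gap cam_axis cam_handle pane rail rail_bolt rack glue display_stand lever_press".split():
    for n in ims:
        r=eyes.place_of(n,l)
        pl[l,n]=r
        print(l,n,[(np.round(x["centre"]).tolist(),round(x["confidence"],2)) for x in r[:4]])
    if pl[l,"top"] and pl[l,"side"]: print("   tri",[np.round(v,4) for v in tri(ims["top"],pl[l,"top"][0]["centre"],ims["side"],pl[l,"side"][0]["centre"])])
print(manip.get_state())
E
```

```text
pics
top [0.29590392 0.11492115 1.25561344] 349.7074021064362 [ 0.11388287 -0.01793365 -0.99333231]
side [ 0.4942628  -0.67833187  1.1737461 ] 452.9086498203601 [-0.04005169  0.59070338 -0.80589415]
case top [([235.0, 188.0], 0.79), ([245.0, 172.0], 0.74), ([298.0, 157.0], 0.37)]
case side [([254.0, 194.0], 0.61)]
   tri [array([ 0.4517,  0.1795, -0.0017]), np.float64(0.011)]
pane_seat top [([298.0, 152.0], 0.19)]
pane_seat side [([238.0, 194.0], 0.96)]
   tri [array([ 0.4689, -0.0252,  0.3009]), np.float64(0.0835)]
rail_seat top [([235.0, 193.0], 0.88), ([326.0, 198.0], 0.37)]
rail_seat side [([261.0, 173.0], 0.67), ([238.0, 178.0], 0.57)]
   tri [array([0.4482, 0.176 , 0.1044]), np.float64(0.061)]
lip_gap top [([233.0, 191.0], 0.72)]
lip_gap side [([245.0, 174.0], 0.96)]
   tri [array([0.4265, 0.1783, 0.104 ]), np.float64(0.0056)]
cam_axis top [([230.0, 176.0], 0.97)]
cam_axis side [([258.0, 175.0], 0.63)]
   tri [array([0.4733, 0.1867, 0.0937]), np.float64(0.0069)]
cam_handle top [([242.0, 172.0], 0.64)]
cam_handle side [([259.0, 174.0], 0.57)]
   tri [array([0.4767, 0.146 , 0.146
[... 1126 characters left out ...]
er_press side []
{'clock': 1.4, 'qpos': array([ 1.06900764e+00,  2.75914698e-01,  1.50491531e+00, -2.53235673e-06,
        1.36070274e+00, -1.20984798e-01]), 'qd': array([ 0.00096277, -0.00188774, -0.00031589,  0.00138181,  0.00044316,
        0.00096095]), 'effort': array([-3.03038021e-06, -4.16661429e+01, -2.46094018e+01, -1.62887432e-04,
        3.70395264e-04,  5.50032041e-06]), 'position': array([0.21371803, 0.53383308, 0.24531351]), 'ee_rot': array([1.03547277e-05, 1.89253331e-01, 9.81928295e-01, 2.81299324e-05]), 'contact_force': array([ 0.89049743, -0.77533983, -0.30086997]), 'moment': array([-0.00828068,  0.01064222,  0.00597797]), 'gripper_force': 0.0, 'width': 0.08546724503618076}
```

View pics/top0.png

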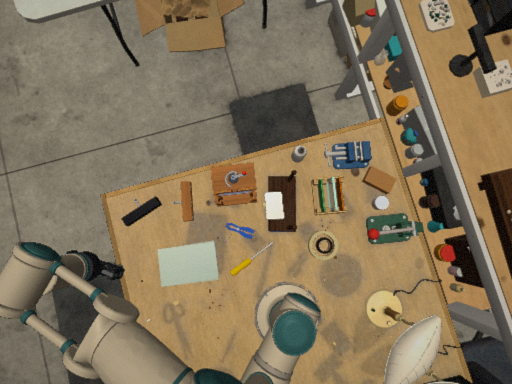

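View pics/side0.png

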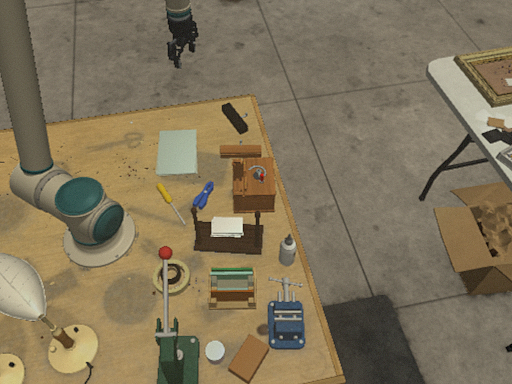

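```bash
python3 - <<'E'
import cv2,numpy as np
t=cv2.imread("pics/top0.png");s=cv2.imread("pics/side0.png")
def c(i,x,y,w=80): 
    return cv2.resize(i[y:y+w*3//4,x:x+w],(400,300),interpolation=cv2.INTER_CUBIC)
cv2.imwrite("pics/m0.png",np.vstack([np.hstack([c(t,178,155),c(t,295,160)]),np.hstack([c(s,205,140,100),c(s,195,240)])]))
E
```

```text
(no output)
```

View pics/m0.png

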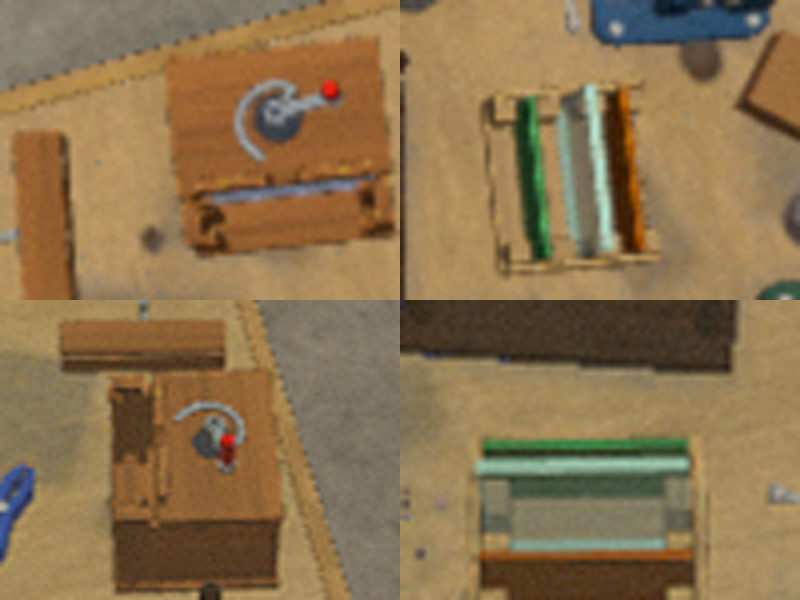

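```bash
cat > fit.py <<'E'
from h import *
from scipy.optimize import minimize
def box(x0,x1,y0,y1,z0,z1): return np.array([[x,y,z] for x in(x0,x1) for y in(y0,y1) for z in(z0,z1)])/1000
MOD={"case":[box(-60,68,-72,72,0,100),box(-25,-17,-72,72,100,112)],
"rail":[box(-17,17,-70,70,0,30)],
"rack":[box(-54,54,-64,64,0,46),],
"stand":[box(-100,100,-50,50,0,12)]}
S=4
def render(im,parts,p):
    c,s=np.cos(p[2]),np.sin(p[2]);R=np.array([[c,-s,0],[s,c,0],[0,0,1]])
    m=np.zeros((384*S,512*S),np.uint8)
    for b in parts:
        uv=np.array([proj(im,R@v+[p[0],p[1],0]) for v in b])
        h=cv2.convexHull(((uv+.5)*S-.5).astype(np.float32))
        cv2.fillConvexPoly(m,np.round(h*16).astype(np.int32),1,shift=4)
    return m
def fit(ims,masks,parts,p0):
    up={n:cv2.resize(masks[n].astype(np.float32),None,fx=S,fy=S,interpolation=cv2.INTER_LINEAR)>.5 for n in masks}
    def f(p):
        return sum((render(ims[n],parts,p)!=up[n]).sum()/S/S for n in masks)
    best=None
    for k in range(2):
        x0=p0 if best is None else best.x
        r=minimize(f,x0,method="Nelder-Mead",options=dict(initial_simplex=np.array([x0]+[np.array(x0)+d for d in np.diag([.008,.008,.08])]),xatol=1e-4,fatol=.05))
        best=r
    return best.x,best.fun
E
cat > f0.py <<'E'
from fit import *
import pickle
ims={n:shot(n) for n in("top","side")}
M={}
for l in ("case","rail","rack","glue","pane","cam_handle","lever_press","display_stand"):
    for n in ims:
        r=eyes.regions_of(n,l); M[l,n]=r
        print(l,n,[(np.round(x["bbox"]).tolist(),round(x["confidence"],2),int(x["mask"].sum())) for x in r[:3]])
pickle.dump((ims,M),open("d0.pkl","wb"))
print("ball z.33",atz(ims["top"],(375,233),.33), tri(ims["top"],(375,233),ims["side"],(166,253)))
E
python3 f0.py
```

```text
case top [([211.0, 163.0, 258.0, 208.0], 0.58, 1706)]
case side [([232.0, 156.0, 276.0, 213.0], 0.64, 2251)]
rail top [([173.0, 179.0, 194.0, 222.0], 0.7, 448), ([125.0, 198.0, 162.0, 226.0], 0.65, 495)]
rail side [([225.0, 106.0, 247.0, 132.0], 0.71, 358), ([220.0, 140.0, 262.0, 157.0], 0.65, 530)]
rack top [([310.0, 174.0, 346.0, 213.0], 0.95, 910)]
rack side [([229.0, 155.0, 276.0, 215.0], 0.62, 2286), ([210.0, 266.0, 258.0, 312.0], 0.58, 1334)]
glue top [([290.0, 143.0, 302.0, 163.0], 0.63, 170)]
glue side [([277.0, 236.0, 298.0, 264.0], 0.58, 430), ([234.0, 158.0, 279.0, 214.0], 0.29, 2243)]
pane top [([326.0, 177.0, 337.0, 212.0], 0.55, 283), ([211.0, 163.0, 259.0, 206.0], 0.44, 1718), ([180.0, 177.0, 196.0, 223.0], 0.43, 428)]
pane side [([211.0, 271.0, 257.0, 287.0], 0.65, 699)]
cam_handle top [([225.0, 173.0, 244.0, 185.0], 0.56, 110), ([211.0, 164.0, 259.0, 206.0], 0.47, 1701)]
cam_handle side [([250.0, 166.0, 263.0, 180.0], 0.44, 149)]
lever_press top [([211.0, 163.0, 257.0, 206.0], 0.25, 1722)]
lever_press side []
display_stand top []
display_stand side [([219.0, 141.0, 260.0, 161.0], 0.48, 526)]
ball z.33 [ 0.28242375 -0.20743558  0.33      ] (array([ 0.28389486, -0.21444032,  0.30839139]), np.float64(0.0036997038134364345))
```

```bash
cat > f1.py <<'E'
from fit import *
import pickle
ims,M=pickle.load(open("d0.pkl","rb"))
def pick(l,n,c):
    return [x for x in M[l,n] if x["bbox"][0]<=c[0]<=x["bbox"][2] and x["bbox"][1]<=c[1]<=x["bbox"][3]][0]["mask"]
P={}
for l,ct,cs,p0 in (("case",(233,185),(255,183),(.4517,.1795,0)),("rail",(187,200),(240,152),(.40,.33,1.57)),("rack",(328,195),(233,287),(.42,-.156,1.5*0))):
    mk={"top":pick(l,"top",ct),"side":pick(l,"side",cs)}
    for ns in (("top","side"),("top",),("side",)):
        x,f=fit(ims,{n:mk[n] for n in ns},MOD[l],np.array(p0)); print(l,ns,np.round(x,4),round(f,1))
        if len(ns)==2: P[l]=x
pickle.dump(P,open("P.pkl","wb"))
out=[]
for n,(x,y,w) in {"top":(170,155,100),"side":(205,135,100)}.items():
    k=6
    g=cv2.resize(cv2.cvtColor(ims[n]["frame"],cv2.COLOR_RGB2BGR)[y:y+w,x:x+w],None,fx=4,fy=4,interpolation=cv2.INTER_CUBIC)
    for l in P:
        c,s=np.cos(P[l][2]),np.sin(P[l][2]);R=np.array([[c,-s,0],[s,c,0],[0,0,1]])
        for b in MOD[l]:
            uv=[((proj(ims[n],R@v+[P[l][0],P[l][1],0])-[x,y]+.5)*4-.5) for v in b]
            for i in range(8):
                for j in (1,2,4):
                    if not i&j: cv2.line(g,tuple(np.int32(np.round(uv[i]))),tuple(np.int32(np.round(uv[i|j]))),(0,255,0),1,cv2.LINE_AA)
    out.append(g)
cv2.imwrite("pics/ov0.png",np.hstack(out))
E
python3 f1.py
```

```text
case ('top', 'side') [0.4503 0.1772 0.0939] 244.8
case ('top',) [0.4489 0.1772 0.0908] 69.4
case ('side',) [0.452 0.178 0.081] 152.2
rail ('top', 'side') [0.4042 0.3489 1.6285] 108.9
rail ('top',) [0.4016 0.3485 1.641 ] 44.6
rail ('side',) [0.4067 0.3492 1.6235] 45.6
rack ('top', 'side') [ 0.4184 -0.1549 -0.1466] 1746.4
rack ('top',) [ 0.4109 -0.1519 -0.1887] 626.1
rack ('side',) [ 0.4236 -0.1513 -0.0497] 1107.2
```

View pics/ov0.png

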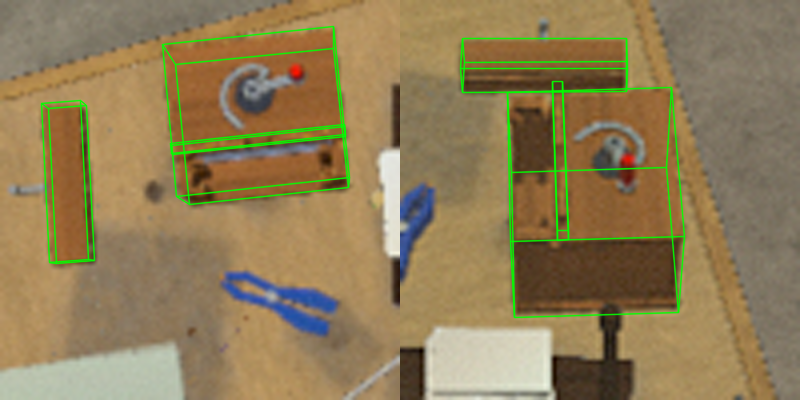

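```bash
cat > pf.py <<'E'
from fit import *
def strip(ims,z,p0,names=("top","side"),hw=.004,hl=.055):
    gx,gy=np.meshgrid(np.linspace(-hw*.8,hw*.8,5),np.linspace(-hl*.97,hl*.97,60));I=np.stack([gx.ravel(),gy.ravel()],1)
    ox,oy=np.meshgrid([-hw*2,-hw*1.6,hw*1.6,hw*2],np.linspace(-hl,hl,60));ex,ey=np.meshgrid(np.linspace(-hw,hw,5),[-hl*1.06,hl*1.06])
    O=np.stack([ox.ravel(),oy.ravel()],1);E=np.stack([ex.ravel(),ey.ravel()],1)
    B={n:cv2.resize(ims[n]["frame"][:,:,2].astype(np.float32),None,fx=1,fy=1) for n in names}
    def samp(n,Q,p):
        c,s=np.cos(p[2]),np.sin(p[2]);X=np.stack([c*Q[:,0]-s*Q[:,1]+p[0],s*Q[:,0]+c*Q[:,1]+p[1],np.full(len(Q),z)],1)
        uv=np.array([proj(ims[n],x) for x in X],np.float32)
        return cv2.remap(B[n],uv[None,:,0],uv[None,:,1],cv2.INTER_LINEAR).mean()
    f=lambda p:-sum(2*samp(n,I,p)-samp(n,O,p)-.5*samp(n,E,p) for n in names)
    best=None
    for da in (-.08,0,.08):
        for dx in(-.006,.006):
            for dy in (-.008,0,.008):
                x0=np.array(p0)+[dx,dy,da]
                r=minimize(f,x0,method="Nelder-Mead",options=dict(initial_simplex=np.array([x0]+[x0+d for d in np.diag([.006,.006,.06])]),xatol=1e-4,fatol=.01))
                if best is None or r.fun<best.fun: best=r
    return best.x,best.fun
E
python3 - <<'E'
from pf import *
import pickle
ims,M=pickle.load(open("d0.pkl","rb"))
for ns in (("top","side"),("top",),("side",)):
    print(ns,*strip(ims,.112,(.417,-.166,1.5),ns))
E
```

```text
('top', 'side') [ 0.41375816 -0.15599022  1.64084486] -401.610595703125
('top',) [ 0.41118016 -0.15609255  1.64063041] -214.3937225341797
('side',) [ 0.4137886  -0.15607518  1.63962032] -190.03228759765625
```

```bash
cat > go.py <<'E'
import sys
from h import *
def rel(X,ang=None):
    s=manip.get_state();w,x,y,z=s["ee_rot"]
    from scipy.spatial.transform import Rotation as Ro
    R=Ro.from_quat([x,y,z,w]).as_matrix()
    d=R.T@(np.array(X)-s["position"])/.5
    cur=np.degrees(np.arctan2(R[1,1],R[0,1]))
    sp=0 if ang is None else -((ang-cur+180)%360-180)/360
    print("pos",np.round(s["position"],4),"tooly",round(cur,2),"tilt",np.round(R[:,2],3),"F",np.round(s["contact_force"],1),"w",round(s["width"],4),"gf",round(s["gripper_force"],1),"t",s["clock"],"q6",round(s["qpos"][5],2))
    print("rel dx dy dz spin",np.round(d,4),round(sp,4))
if __name__=="__main__":
    a=[float(v) for v in sys.argv[1:]]
    rel(a[:3],a[3] if len(a)>3 else None)
E
python3 go.py .4135 -.156 .30 94
```

```text
pos [0.2137 0.5338 0.2454] tooly 68.18 tilt [ 0.  0. -1.] F [-0.1  0.1  0.2] w 0.0855 gf 0.0 t 2.3 q6 -0.12
rel dx dy dz spin [-0.8838 -1.1323 -0.1094] -0.0717
```

```bash
python3 -m creep '[[0.5,-0.02,-0.04,-0.16,0],[0.5,-0.1,-0.12,-0.16,-0.02],[0.5,-0.5,-0.64,-0.16,-0.04],[0.5,-0.5,-0.64,-0.16,-0.04],[0.5,-0.5,-0.64,-0.16,-0.04],[0.5,-0.5,-0.64,-0.16,-0.04],[0.5,-0.5,-0.64,-0.16,-0.04],[0.5,-0.5,-0.64,-0.16,-0.04],[0.5,-0.5,-0.64,-0.16,-0.04],[0.5,-0.5,-0.64,-0.16,-0.04]]' 40; python3 go.py .4135 -.156 .30 94
```

```text
clock: 3.3
position: [0.3286, 0.1384, 0.3257]
ee_rot: [0.001, 0.07, 0.998, -0.001]
contact_force: [-0.6, 1.2, 0.2]
width: 0.0428
gripper_force: 0.0
pos [0.3286 0.1384 0.3257] tooly 81.97 tilt [ 0.002 -0.003 -1.   ] F [-0.6  1.2  0.2] w 0.0428 gf 0.0 t 3.3 q6 -1.22
rel dx dy dz spin [-0.2504 -0.5592  0.0537] -0.0334
```

```bash
python3 -m creep '[[0.5,-0.25,-0.559,0.05,-0.0334],[0.5,-0.25,-0.559,0.05,-0.0334],[0.5,-0.25,-0.559,0.05,-0.0334],[0.5,-0.25,-0.559,0.05,-0.0334],[0.5,-0.25,-0.559,0.05,-0.0334],[0.5,-0.25,-0.559,0.05,-0.0334],[0.5,-0.25,-0.559,0.05,-0.0334],[0.5,-0.25,-0.559,0.05,-0.0334]]'; python3 go.py .4135 -.156 .108 94
```

```text
clock: 4.1
position: [0.4159, -0.1516, 0.2995]
ee_rot: [-0.0, -0.039, 0.999, 0.0]
contact_force: [-0.9, 0.8, -0.1]
width: 0.0427
gripper_force: 0.0
pos [ 0.4159 -0.1516  0.2995] tooly 94.42 tilt [-0.001  0.    -1.   ] F [-0.9  0.8 -0.1] w 0.0427 gf 0.0 t 4.1 q6 -2.15
rel dx dy dz spin [ 0.0053 -0.0084  0.383 ] 0.0012
```

```bash
python3 -m creep '[[0.5,0,0,0.1,0],[0.5,0,0,0.1,0],[0.5,0,0,0.1,0]]'; python3 go.py .4135 -.156 .109 94
```

```text
clock: 4.4
position: [0.4146, -0.1479, 0.2504]
ee_rot: [-0.0, -0.041, 0.999, 0.001]
contact_force: [-0.4, 0.1, 0.8]
width: 0.0423
gripper_force: 0.0
pos [ 0.4146 -0.1479  0.2504] tooly 94.69 tilt [-0.001  0.001 -1.   ] F [-0.4  0.1  0.8] w 0.0423 gf 0.0 t 4.4 q6 -2.15
rel dx dy dz spin [ 0.0032 -0.0163  0.2828] 0.0019
```

```bash
python3 -m creep '[[0.5,0.003,-0.0163,0.0,0.0019],[0.5,0.003,-0.0163,0.1,0.0019],[0.5,0.003,-0.0163,0.2,0.0019],[0.5,0.003,-0.0163,0.2,0.0019],[0.5,0.003,-0.0163,0.2,0.0019]]'; python3 go.py .4135 -.156 .109 94
```

```text
clock: 4.9
position: [0.4156, -0.1586, 0.1522]
ee_rot: [0.001, -0.034, 0.999, -0.001]
contact_force: [-0.5, 0.8, 1.7]
width: 0.0428
gripper_force: 0.0
pos [ 0.4156 -0.1586  0.1522] tooly 93.93 tilt [ 0.003 -0.001 -1.   ] F [-0.5  0.8  1.7] w 0.0428 gf 0.0 t 4.9 q6 -2.16
rel dx dy dz spin [0.004  0.0056 0.0863] -0.0002
```

```bash
python3 -m creep '[[0.5,0.002,0.004,0.04,0],[0.5,0.002,0.004,0.086,0],[0.5,0.002,0.004,0.086,0],[0.5,0.002,0.004,0.086,0]]'; python3 go.py .4135 -.156 .109 94; python3 - <<'E'
from h import *
t=shot("top");s=shot("side")
import cv2
def c(i,x,y,w=80): 
    i=cv2.cvtColor(i["frame"],cv2.COLOR_RGB2BGR)
    return cv2.resize(i[y:y+w*3//4,x:x+w],(400,300),interpolation=cv2.INTER_CUBIC)
cv2.imwrite("pics/m1.png",np.hstack([c(t,295,160),c(s,195,240)]))
E
```

```text
clock: 5.3
position: [0.415, -0.157, 0.1099]
ee_rot: [0.002, -0.034, 0.999, -0.001]
contact_force: [-0.3, 0.0, 0.3]
width: 0.0426
gripper_force: 0.0
pos [ 0.415  -0.157   0.1099] tooly 93.93 tilt [ 0.004 -0.003 -1.   ] F [-0.3  0.   0.3] w 0.0426 gf 0.0 t 5.3 q6 -2.16
rel dx dy dz spin [0.0029 0.0022 0.0017] -0.0002
```

View pics/m1.png

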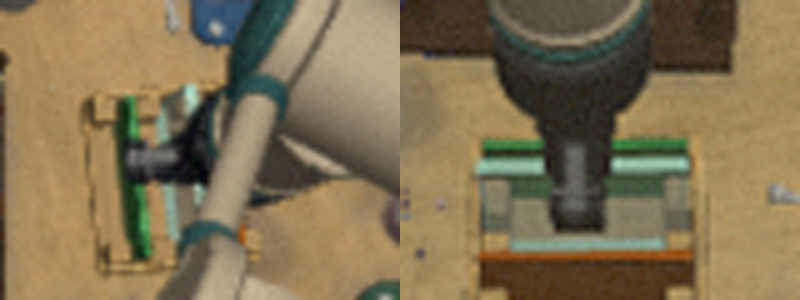

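```bash
python3 -m creep '[[0,0,0,0,0],[0,0,0,0,0],[0,0,0,0,0],[0,0,0,0,0],[0,0,0,0,0]]' 40; python3 go.py .4135 -.156 .35 94
```

```text
clock: 5.9
position: [0.4134, -0.1561, 0.1081]
ee_rot: [0.001, -0.034, 0.999, -0.0]
contact_force: [-1.0, 1.2, 6.1]
width: 0.0072
gripper_force: 40.4
pos [ 0.4134 -0.1561  0.1081] tooly 93.92 tilt [ 0.001 -0.001 -1.   ] F [-1.   1.2  6.1] w 0.0072 gf 40.4 t 5.9 q6 -2.16
rel dx dy dz spin [-9.000e-04 -3.000e-04 -4.837e-01] -0.0002
```

```bash
python3 -m creep '[[0,0,0,-0.03,0],[0,0,0,-0.1,0],[0,0,0,-0.2,0],[0,0,0,-0.3,0],[0,0,0,-0.4,0],[0,0,0,-0.46,0],[0,0,0,-0.484,0],[0,0,0,-0.484,0]]' 60; python3 go.py .4067 .1735 .35 5.2
```

```text
clock: 6.7
position: [0.4131, -0.1559, 0.3499]
ee_rot: [0.001, -0.034, 0.999, -0.0]
contact_force: [0.0, -0.5, -2.5]
width: 0.0064
gripper_force: 61.0
pos [ 0.4131 -0.1559  0.3499] tooly 93.92 tilt [ 0.002 -0.001 -1.   ] F [ 0.  -0.5 -2.5] w 0.0064 gf 61.0 t 6.7 q6 -2.16
rel dx dy dz spin [-0.0324  0.6582 -0.0008] 0.2464
```

```bash
python3 -m creep '[[0,0,0.07,0,0.02],[0,-0.01,0.16,0,0.04],[0,-0.01,0.25,0,0.064],[0,-0.02,0.34,0,0.088],[0,-0.02,0.42,0,0.11],[0,-0.03,0.5,0,0.134],[0,-0.03,0.57,0,0.158],[0,-0.03,0.62,0,0.18],[0,-0.0324,0.65,0,0.2],[0,-0.0324,0.658,0,0.22]]'; python3 go.py .4067 .1735 .35 5.2
```

```text
clock: 7.7
position: [0.4049, 0.1753, 0.3459]
ee_rot: [-0.002, 0.585, 0.811, -0.002]
contact_force: [-0.1, -0.1, -2.3]
width: 0.0062
gripper_force: 61.0
pos [0.4049 0.1753 0.3459] tooly 18.44 tilt [-0.006 -0.001 -1.   ] F [-0.1 -0.1 -2.3] w 0.0062 gf 61.0 t 7.7 q6 -0.07
rel dx dy dz spin [-0.0045  0.0023 -0.0082] 0.0368
```

```bash
python3 -m creep '[[0,-0.0045,0.0023,0,0.02],[0,-0.0045,0.0023,0.05,0.0368],[0,-0.0045,0.0023,0.12,0.0368],[0,-0.0045,0.0023,0.2,0.0368],[0,-0.0045,0.0023,0.232,0.0368],[0,-0.0045,0.0023,0.234,0.0368],[0,-0.0045,0.0023,0.234,0.0368]]'; python3 go.py .4067 .1735 .225 5.2; python3 - <<'E'
from h import *
import pickle
t=shot("top");s=shot("side");pickle.dump({"top":t,"side":s},open("d1.pkl","wb"))
def c(i,x,y,w=80,W=400): 
    i=cv2.cvtColor(i["frame"],cv2.COLOR_RGB2BGR)
    return cv2.resize(i[y:y+w*3//4,x:x+w],(W,W*3//4),interpolation=cv2.INTER_CUBIC)
cv2.imwrite("pics/m2.png",np.hstack([c(t,195,155),c(s,205,150,80)]))
E
```

```text
clock: 8.4
position: [0.4074, 0.1716, 0.2308]
ee_rot: [-0.001, 0.673, 0.739, -0.001]
contact_force: [0.4, 0.5, -1.7]
width: 0.0064
gripper_force: 60.9
pos [0.4074 0.1716 0.2308] tooly 5.37 tilt [-0.003 -0.001 -1.   ] F [ 0.4  0.5 -1.7] w 0.0064 gf 60.9 t 8.4 q6 0.15
rel dx dy dz spin [ 0.004  -0.0009  0.0116] 0.0005
```

View pics/m2.png

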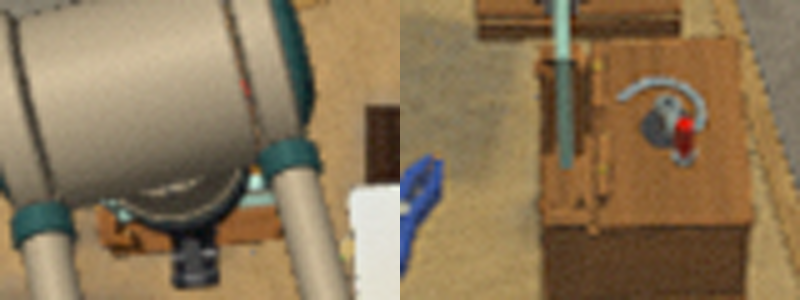

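```bash
python3 - <<'E'
from h import *
import pickle
ims=pickle.load(open("d1.pkl","rb"));im=ims["side"]
f=im["frame"].astype(float);d=f[:,:,2]-f[:,:,0]
s=manip.get_state();T=s["position"];a=np.radians(5.37);c,sn=np.cos(a),np.sin(a)
def P(x,y,z): return proj(im,[T[0]+c*x-sn*y,T[1]+sn*x+c*y,z])
b=T[2]-.0963
print("pred lower -y corners",P(-.004,-.055,b),P(.004,-.055,b),"upper",P(-.004,-.055,b+.1),P(.004,-.055,b+.1),"far upper",P(0,.055,b+.1))
top,bot=P(0,-.055,b+.1),P(0,-.055,b)
for r in range(140,192,2):
    row=d[r,225:252]; w=np.clip(row+40,0,None); 
    cp=top[0]+(bot[0]-top[0])*(r-top[1])/(bot[1]-top[1])
    print(r,"pred",round(cp,2),np.int32(row[3:22]))
E
```

```text
pred lower -y corners [236.46543996 183.00276327] [239.2323963  182.91862881] upper [235.55669158 160.50761219] [238.50523823 160.42021559] far upper [236.2304349  131.09622083]
140 pred 236.29 [-11 -14 -11 -12 -13 -21 -13   3  13   9  -2 -17 -16 -13 -13  -5 -13  -6
  -9]
142 pred 236.36 [-56 -54 -31  -7 -16 -15  -8  -1  10  14  -2 -18 -17 -17 -12 -42 -72 -80
 -59]
144 pred 236.43 [-82 -87 -72 -25  -8 -10  -5   4   8  12  -3  -9  -9  -8 -27 -64 -81 -77
 -77]
146 pred 236.51 [ -98 -108  -85  -31   -9   -7  -10   -3   11   10    2  -13   -9  -14
  -24  -73 -101  -94  -93]
148 pred 236.58 [-91 -95 -74 -32  -9 -10 -10  -2  10  12   5 -12  -4 -11 -16 -68 -93 -91
 -87]
150 pred 236.65 [-87 -92 -90 -66 -38 -23 -10  -2  10  16   4 -10 -17 -46 -62 -85 -87 -88
 -84]
152 pred 236.72 [-80 -77 -78 -74 -87 -58 -12  -3   9  18   7 -23 -31 -72 -77 -76 -75 -83
 -76]
154 pred 236.8 [-82 -75 -72 -77 -86 -91 -91 -46   7  20   0 -73 -67 -65 -61 -61 -60 -64
 -61]
156 pred 236.87 [-47 -46 -51 -49 -48 -49 -58 -23   5  21  10 -48 -56 -45 -44 -49 -44 -50
 -42]
158 pred 236.94 [-50 -56 -66 -69 -70 -76 -81 -60 
[... 1072 characters left out ...]
-37   -1    6  -16  -55  -62
  -95  -92  -83 -107 -104]
180 pred 237.74 [ -75  -79  -73  -70  -60  -58  -58  -73  -51  -10    8  -11  -63  -75
  -96  -91  -80 -103 -105]
182 pred 237.81 [ -71  -71  -68  -61  -62  -78  -93  -96  -70   -3   22  -41 -103  -99
  -99  -84  -79  -97  -94]
184 pred 237.89 [ -75  -69  -65  -63  -60  -78  -91  -92  -86  -84  -98 -101  -96 -101
  -99  -84  -81 -103  -79]
186 pred 237.96 [ -73  -73  -66  -65  -64  -74  -94  -91  -86  -78  -87 -100  -96  -92
 -102  -87  -81 -103  -83]
188 pred 238.03 [-74 -73 -69 -69 -54 -69 -91 -88 -87 -81 -83 -95 -91 -87 -99 -80 -71 -93
 -82]
190 pred 238.1 [-69 -68 -61 -47 -55 -94 -89 -84 -83 -81 -90 -93 -64 -55 -91 -89 -64 -53
 -66]
```

```bash
cat > ef.py <<'E'
from h import *
import pickle
from scipy.optimize import minimize
ims=pickle.load(open("d0.pkl","rb"))[0]
L={"side":[((68,-72,100),(68,72,100)),((-25,-72,100),(68,-72,100)),((-58,-72,100),(-30,-72,100)),((-60,-72,0),(68,-72,0)),((-25,-72,112),(-25,-8,112)),((-25,8,112),(-25,72,112)),((-17,-72,112),(-17,-8,112)),((-17,8,112),(-17,72,112)),((-60,-72,0),(-60,72,0)),((68,-72,0),(68,-72,100)),((68,72,100),(-20,72,100))],
"top":[((68,-72,100),(68,72,100)),((68,-72,100),(-20,-72,100)),((68,72,100),(-20,72,100)),((-60,-72,0),(-60,72,0)),((-25,-72,112),(-25,-8,112)),((-25,8,112),(-25,72,112)),((-58,-72,100),(-58,-60,100)),((-58,72,100),(-58,60,100))]}
def mk(names,sig=1.0):
    G={}
    for n in names:
        g=cv2.GaussianBlur(ims[n]["frame"].astype(np.float32),(0,0),sig)
        gx=cv2.Sobel(g,cv2.CV_32F,1,0,ksize=3);gy=cv2.Sobel(g,cv2.CV_32F,0,1,ksize=3)
        G[n]=(gx,gy)
    def f(p):
        c,s=np.cos(p[2]),np.sin(p[2]);tot=0
        for n in names:
            gx,gy=G[n]
            for a,b in L[n]:
                Q=np.linspace(a,b,40)/1000
                X=np.stack([c*Q[:,0]-s*Q[:,1]+p[0],s*Q[:,0]+c*Q[:,1]+p[1],Q[:,2]],1)
                uv=np.array([proj(ims[n],x) for x in X],np.float32)
                d=uv[-1]-uv[0];nn=np.array([-d[1],d[0]])/np.linalg.norm(d)
                vx=cv2.remap(gx,uv[None,:,0],uv[None,:,1],1)[0];vy=cv2.remap(gy,uv[None,:,0],uv[None,:,1],1)[0]
                v=(vx*nn[0]+vy*nn[1]).mean(0)
                tot-=np.linalg.norm(v)*len(Q)
        return tot/100
    return f
for sig in (.7,1.2):
  for ns in (("side",),("top",),("top","side")):
    f=mk(ns,sig);best=None
    for x0 in ([.4503,.1772,.09],[.453,.178,.08],[.449,.179,.1],[.451,.175,.085]):
        r=minimize(f,x0,method="Nelder-Mead",options=dict(initial_simplex=np.array([x0]+[np.array(x0)+d for d in np.diag([.003,.003,.03])]),xatol=5e-5,fatol=.001))
        if best is None or r.fun<best.fun: best=r
    print(sig,ns,np.round(best.x,4),round(best.fun,2))
E
python3 ef.py
```

```text
0.7 ('side',) [0.4496 0.1782 0.0659] -659.36
0.7 ('top',) [0.4478 0.1773 0.1081] -516.97
0.7 ('top', 'side') [0.4488 0.1779 0.0884] -1156.65
1.2 ('side',) [0.4497 0.1782 0.0793] -476.14
1.2 ('top',) [0.4479 0.1774 0.1079] -366.89
1.2 ('top', 'side') [0.4479 0.1777 0.1065] -839.55
```

```bash
python3 - <<'E'
from h import *
import pickle
ims=pickle.load(open("d0.pkl","rb"))[0]
p=(.449,.178,.09)
c,s=np.cos(p[2]),np.sin(p[2])
def W(q): q=np.array(q)/1000; return [c*q[0]-s*q[1]+p[0],s*q[0]+c*q[1]+p[1],q[2]]
E=[]
for sg in(1,-1):
    E+=[((-58,sg*72,100),(-30,sg*72,100)),((-58,sg*72,100),(-58,sg*52,100)),((-49.5,sg*58,100),(-49.5,sg*52,100)),((-38.5,sg*58,100),(-38.5,sg*52,100)),((-25,sg*72,112),(-25,sg*7,112)),((-17,sg*72,112),(-17,sg*7,112)),((-25,sg*7,112),(-17,sg*7,112)),((68,sg*72,100),(-25,sg*72,100))]
E+=[((68,-72,100),(68,72,100)),((-60,-72,0),(-60,72,0)),((-60,-72,0),(68,-72,0)),((68,-72,0),(68,-72,100))]
out=[]
for n,(x,y,w,h) in {"side":(228,153,50,62),"top":(209,160,50,50)}.items():
    k=8
    g=cv2.resize(cv2.cvtColor(ims[n]["frame"],cv2.COLOR_RGB2BGR)[y:y+h,x:x+w],None,fx=k,fy=k,interpolation=cv2.INTER_CUBIC)
    for a,b in E:
        q=[tuple(np.int32(np.round((proj(ims[n],W(v))-[x,y]+.5)*k-.5))) for v in(a,b)]
        cv2.line(g,*q,(0,255,0),1,cv2.LINE_AA)
    out.append(cv2.copyMakeBorder(g,0,500-g.shape[0],0,0,cv2.BORDER_CONSTANT) )
cv2.imwrite("pics/ov1.png",np.hstack(out))
E
```

```text
(no output)
```

View pics/ov1.png

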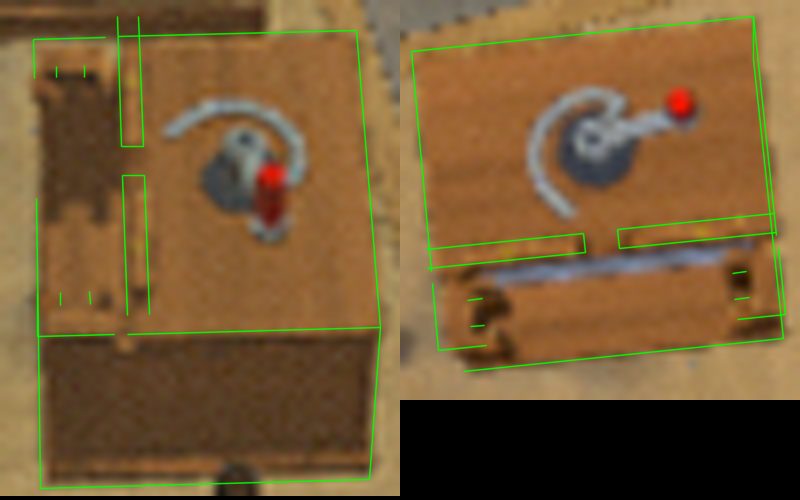

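```bash
python3 go.py .4058 .174 .225 5.2;  python3 -m creep '[[0,0,0,0,0]]'; python3 go.py .4058 .174 .202 5.2
```

```text
pos [0.4088 0.1719 0.2327] tooly 5.36 tilt [ 0.001  0.    -1.   ] F [ 0.1  0.3 -2.1] w 0.0068 gf 60.9 t 8.5 q6 0.15
rel dx dy dz spin [ 0.0047 -0.0055  0.0154] 0.0005
clock: 8.6
position: [0.409, 0.172, 0.2332]
ee_rot: [0.001, 0.673, 0.739, 0.001]
contact_force: [-0.3, 0.3, -2.6]
width: 0.006
gripper_force: 60.9
pos [0.409  0.172  0.2332] tooly 5.37 tilt [ 0.002  0.001 -1.   ] F [-0.3  0.3 -2.6] w 0.006 gf 60.9 t 8.6 q6 0.15
rel dx dy dz spin [ 0.0046 -0.0061  0.0625] 0.0005
```

```bash
python3 -m creep '[[0,0.0046,-0.0061,0,0.0005],[0,0.0046,-0.0061,0.03,0.0005],[0,0.0046,-0.0061,0.055,0.0005],[0,0.0046,-0.0061,0.055,0.0005],[0,0.0046,-0.0061,0.055,0.0005]]'; python3 go.py .4058 .174 .19 5.2
```

```text
clock: 9.1
position: [0.4051, 0.174, 0.2053]
ee_rot: [0.0, 0.674, 0.738, 0.0]
contact_force: [-0.2, -0.4, -2.0]
width: 0.0068
gripper_force: 60.9
pos [0.4051 0.174  0.2053] tooly 5.19 tilt [ 0.001  0.    -1.   ] F [-0.2 -0.4 -2. ] w 0.0068 gf 60.9 t 9.1 q6 0.16
rel dx dy dz spin [-0.0001  0.0014  0.0307] -0.0
```

```bash
python3 - <<'E'
from h import *
import pickle
t=shot("top");s=shot("side");pickle.dump({"top":t,"side":s},open("d2.pkl","wb"))
i=cv2.cvtColor(s["frame"],cv2.COLOR_RGB2BGR)
j=cv2.cvtColor(pickle.load(open("d0.pkl","rb"))[0]["side"]["frame"],cv2.COLOR_RGB2BGR)
k=10
c=lambda q:cv2.resize(q[150:205,226:266],None,fx=k,fy=k,interpolation=cv2.INTER_LANCZOS4)
cv2.imwrite("pics/m3.png",np.hstack([c(j),c(i)]))
E
```

```text
(no output)
```

View pics/m3.png

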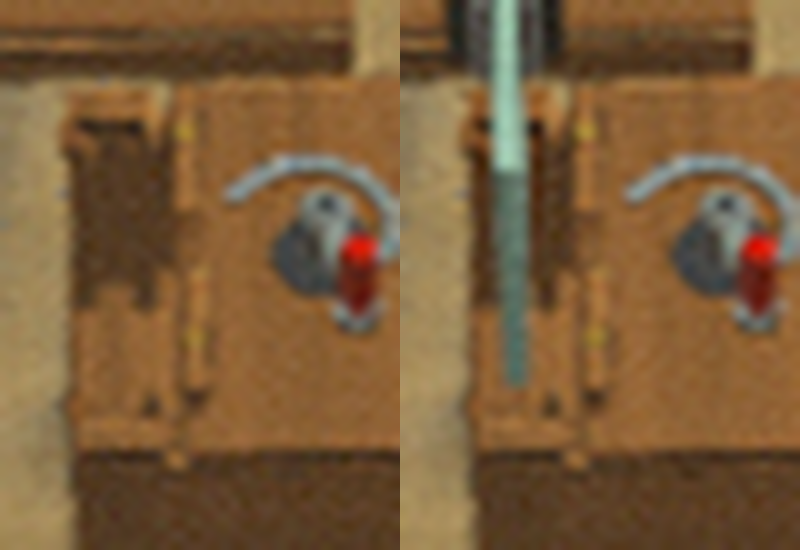

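```bash
python3 go.py .4058 .1748 .18 5.2; python3 -m creep '[[0,0.001,0.001,0,0],[0,0.001,0.001,0.01,0],[0,0.001,0.001,0.02,0],[0,0.001,0.001,0.03,0],[0,0.001,0.001,0.03,0]]'; python3 go.py .4058 .1748 .17 5.2
```

```text
pos [0.4056 0.174  0.2057] tooly 5.19 tilt [ 0.002  0.001 -1.   ] F [ 0.  -0.  -1.9] w 0.0063 gf 60.9 t 9.2 q6 0.16
rel dx dy dz spin [0.0015 0.0005 0.0514] -0.0
clock: 9.7
position: [0.4047, 0.1741, 0.1888]
ee_rot: [-0.001, 0.674, 0.738, -0.001]
contact_force: [-0.6, -0.3, -2.6]
width: 0.0066
gripper_force: 60.9
pos [0.4047 0.1741 0.1888] tooly 5.18 tilt [-0.002 -0.    -1.   ] F [-0.6 -0.3 -2.6] w 0.0066 gf 60.9 t 9.7 q6 0.16
rel dx dy dz spin [0.0011 0.0023 0.0376] -0.0
```

```bash
python3 -m creep '[[0,0,0.002,0.01,0],[0,0,0.002,0.02,0],[0,0,0.002,0.03,0],[0,0,0.002,0.04,0],[0,0,0.002,0.05,0],[0,0,0.002,0.05,0]]'; python3 go.py .4058 .1748 .13 5.2
```

```text
clock: 10.3
position: [0.4059, 0.1743, 0.164]
ee_rot: [-0.0, 0.674, 0.738, -0.001]
contact_force: [-0.7, -0.3, -2.2]
width: 0.0064
gripper_force: 60.9
pos [0.4059 0.1743 0.164 ] tooly 5.19 tilt [-0.002 -0.    -1.   ] F [-0.7 -0.3 -2.2] w 0.0064 gf 60.9 t 10.3 q6 0.16
rel dx dy dz spin [0.0011 0.     0.068 ] -0.0
```

```bash
python3 -m creep '[[0,0,0,0.01,0],[0,0,0,0.02,0],[0,0,0,0.03,0],[0,0,0,0.04,0],[0,0,0,0.05,0],[0,0,0,0.06,0],[0,0,0,0.068,0],[0,0,0,0.068,0],[0,0,0,0.068,0]]'; python3 go.py .4058 .1748 .13 5.2
```

```text
clock: 11.2
position: [0.4065, 0.1745, 0.1308]
ee_rot: [-0.0, 0.674, 0.738, 0.0]
contact_force: [0.2, 0.2, -1.8]
width: 0.0065
gripper_force: 60.9
pos [0.4065 0.1745 0.1308] tooly 5.19 tilt [ 0.  0. -1.] F [ 0.2  0.2 -1.8] w 0.0065 gf 60.9 t 11.2 q6 0.16
rel dx dy dz spin [ 0.0008 -0.0013  0.0015] -0.0
```

```bash
python3 -m creep '[[0.25,0,0,0,0],[0.25,0,0,0,0],[0.25,0,0,0,0],[0.25,0,0,-0.02,0],[0.25,0,0,-0.06,0],[0.25,0,0,-0.1,0],[0,0,0,-0.1,0],[0,0,0,-0.1,0],[0,0,0,-0.1,0]]'; python3 go.py .4058 .1748 .13 5.2; python3 - <<'E'
from h import *
import pickle
s=shot("side");pickle.dump({"side":s},open("d3.pkl","wb"))
f=s["frame"].astype(float);d=f[:,:,2]-f[:,:,0]
for x in (-.044,):
    for z in (.114,.132):
        for y in (-.055,.055):
            a=.09;print(z,y,proj(s,[.4495+x*np.cos(a)-y*np.sin(a),.178+x*np.sin(a)+y*np.cos(a),z]).round(1))
for r in range(150,200,2): print(r,np.int32(d[r,230:246]))
E
```

```text
clock: 12.1
position: [0.4058, 0.1743, 0.1802]
ee_rot: [-0.0, 0.674, 0.738, -0.001]
contact_force: [0.9, -0.4, -0.5]
width: -0.0001
gripper_force: 0.0
pos [0.4058 0.1743 0.1802] tooly 5.19 tilt [-0.001 -0.    -1.   ] F [ 0.9 -0.4 -0.5] w -0.0001 gf 0.0 t 12.1 q6 0.16
rel dx dy dz spin [0.0011 0.0002 0.1005] -0.0
0.114 -0.055 [236.9 187. ]
0.114 0.055 [236.3 158.5]
0.132 -0.055 [236.8 183.3]
0.132 0.055 [236.2 154.6]
150 [-11 -15 -13 -11  -8 -14 -24 -22  -6 -14 -17 -11 -13  -8  -8 -14]
152 [-11 -18 -15 -14 -11 -18 -11 -11 -16 -13 -15 -12  -5 -15 -12  -9]
154 [-54 -33  -9 -10  -8 -12 -13  -8 -13 -15 -13 -35 -66 -69 -65 -53]
156 [-56 -45 -17  -8  -5  -7 -15  -8  -5 -12 -13 -30 -54 -54 -39 -49]
158 [-69 -62 -30  -8  -8 -10  -9 -11  -9 -13  -7 -51 -69 -66 -78 -74]
160 [ -64  -62  -22   -9   -9   -6  -10   -9   -7   -6  -12  -63  -76  -77
 -105  -92]
162 [ -64  -82  -95  -75  -21   -2   -8  -14  -10  -12  -77 -104  -74  -92
 -115  -87]
164 [-74 -72 -73 -66 -86 -65   9  19   7 -59 -53 -64 -49 -69 -94 -85]
166 [ -68  -78  -74  -54  -55  -49   -1   22    8  -42  -47  -49  -52  -72
 -101  -87]
[... 573 characters left out ...]
  -62  -80  -95 -101  -28   17   12  -38 -108 -100 -101  -82
  -79 -104]
184 [ -63  -62  -58  -73  -95 -106  -35   14   20  -26 -110  -99  -99  -82
  -85 -104]
186 [ -66  -66  -59  -74  -91  -99  -49    7   21  -23 -106  -98  -99  -81
  -79 -103]
188 [ -70  -64  -61  -67  -91  -94  -67   -2   15  -36 -105  -93  -95  -87
  -74  -87]
190 [-65 -47 -59 -95 -90 -90 -58  -5  24 -31 -78 -55 -88 -88 -67 -51]
192 [ -57  -51  -49  -69  -89  -92 -100 -108 -103  -97  -95  -93  -92  -82
  -76  -85]
194 [-59 -56 -51 -66 -85 -81 -76 -82 -82 -77 -80 -82 -79 -72 -78 -86]
196 [-67 -61 -54 -42 -46 -42 -46 -46 -49 -49 -46 -47 -61 -86 -74 -42]
198 [-67 -65 -57 -41 -50 -53 -45 -50 -51 -49 -54 -48 -50 -55 -60 -55]
```

```bash
python3 -m creep '[[0,0.001,0,0.03,0],[0,0.001,0,0.06,0],[0,0.001,0,0.08,0],[0,0.001,0,0.09,0],[0,0.001,0,0.096,0],[0,0.001,0,0.1,0],[0,0.001,0,0.1,0]]'; python3 go.py .4058 .1748 .13 5.2;
```

```text
clock: 12.85
position: [0.4065, 0.175, 0.1309]
ee_rot: [0.0, 0.674, 0.738, 0.0]
contact_force: [-0.5, -0.6, 0.3]
width: -0.0001
gripper_force: 0.0
pos [0.4065 0.175  0.1309] tooly 5.19 tilt [ 0.  0. -1.] F [-0.5 -0.6  0.3] w -0.0001 gf 0.0 t 12.85 q6 0.16
rel dx dy dz spin [-0.0003 -0.0015  0.0018] -0.0
```

```bash
python3 -m creep '[[0,0,0,0.002,0],[0,0,0,0.004,0],[0,0,0,0.006,0],[0,0,0,0.007,0],[0,0,0,0.007,0]]'; python3 go.py .4058 .1748 .13 5.2;
```

```text
clock: 13.35
position: [0.4068, 0.175, 0.128]
ee_rot: [0.0, 0.674, 0.738, 0.0]
contact_force: [-2.7, -0.7, 5.3]
width: 0.0002
gripper_force: 2.5
pos [0.4068 0.175  0.128 ] tooly 5.19 tilt [ 0.001  0.    -1.   ] F [-2.7 -0.7  5.3] w 0.0002 gf 2.5 t 13.35 q6 0.16
rel dx dy dz spin [-0.0002 -0.002  -0.004 ] -0.0
```

```bash
python3 go.py .404 .349 .15 93.4; python3 -m creep '[[0,0,0,-0.04,0],[0,0,0,-0.12,0],[0.6,-0.04,0,-0.2,-0.02],[0.6,-0.1,0,-0.24,-0.044],[0.6,-0.18,0,-0.24,-0.068],[0.6,-0.26,0,-0.24,-0.092],[0.6,-0.32,0,-0.2,-0.116],[0.6,-0.34,0,-0.14,-0.14],[0.6,-0.346,0,-0.1,-0.163],[0.6,-0.348,0,-0.08,-0.186]]'; python3 go.py .404 .349 .06 93.4
```

```text
pos [0.4068 0.175  0.128 ] tooly 5.19 tilt [ 0.001  0.    -1.   ] F [-2.7 -0.7  5.3] w 0.0002 gf 2.5 t 13.35 q6 0.16
rel dx dy dz spin [ 0.3471  0.026  -0.0439] -0.245
clock: 14.35
position: [0.4208, 0.001, 0.1654]
ee_rot: [-0.002, 0.172, 0.985, -0.0]
contact_force: [0.5, -0.4, -0.5]
width: 0.0511
gripper_force: 0.0
pos [0.4208 0.001  0.1654] tooly 70.14 tilt [-0.003  0.001 -1.   ] F [ 0.5 -0.4 -0.5] w 0.0511 gf 0.0 t 14.35 q6 -1.39
rel dx dy dz spin [0.2673 0.6433 0.2114] -0.0646
```

```bash
python3 -m creep '[[0.6,0,0,-0.05,0],[0.6,0,0,-0.12,0],[0.6,0,0,-0.2,0],[0.6,0,0,-0.24,0],[0.6,0,0,-0.24,0]]'; python3 go.py .404 .349 .27 93.4
```

```text
clock: 14.85
position: [0.424, 0.0014, 0.2904]
ee_rot: [0.004, 0.175, 0.985, 0.0]
contact_force: [-0.2, 0.5, 0.2]
width: 0.051
gripper_force: 0.0
pos [0.424  0.0014 0.2904] tooly 69.89 tilt [ 0.007 -0.001 -1.   ] F [-0.2  0.5  0.2] w 0.051 gf 0.0 t 14.85 q6 -1.38
rel dx dy dz spin [0.2768 0.6391 0.0397] -0.0653
```

The sign slip sent the arm the wrong way, towards the stand. Forces stayed near zero, so nothing was touched. I'm now heading for the rail, using the values I read out.

```bash
python3 -m creep '[[0.6,0.03,0.07,0,-0.01],[0.6,0.08,0.16,0,-0.03],[0.6,0.12,0.26,0,-0.045],[0.6,0.16,0.36,0,-0.06],[0.6,0.2,0.46,0,-0.0653],[0.6,0.24,0.55,0,-0.0653],[0.6,0.265,0.61,0,-0.0653],[0.6,0.2768,0.639,0,-0.0653],[0.6,0.2768,0.639,0,-0.0653],[0.6,0.2768,0.639,0,-0.0653]]'; python3 go.py .404 .349 .06 93.4
```

```text
clock: 15.85
position: [0.4016, 0.3481, 0.2862]
ee_rot: [-0.001, -0.03, 1.0, -0.001]
contact_force: [0.7, -0.9, 0.3]
width: 0.0511
gripper_force: 0.0
pos [0.4016 0.3481 0.2862] tooly 93.41 tilt [-0.002 -0.002 -1.   ] F [ 0.7 -0.9  0.3] w 0.0511 gf 0.0 t 15.85 q6 -1.05
rel dx dy dz spin [-0.0057  0.0026  0.4524] 0.0
```

```bash
python3 -m creep '[[0.6,-0.0057,0.0026,0.08,0],[0.6,-0.0057,0.0026,0.17,0],[0.6,-0.0057,0.0026,0.26,0],[0.6,-0.0057,0.0026,0.35,0],[0.6,-0.0057,0.0026,0.42,0],[0.6,-0.0057,0.0026,0.45,0],[0.6,-0.0057,0.0026,0.45,0],[0.6,-0.0057,0.0026,0.45,0]]'; python3 go.py .404 .349 .032 93.4;python3 - <<'E'
from h import *
t=shot("top");s=shot("side")
def c(i,x,y,w=60,W=400): 
    i=cv2.cvtColor(i["frame"],cv2.COLOR_RGB2BGR)
    return cv2.resize(i[y:y+w*3//4,x:x+w],(W,W*3//4),interpolation=cv2.INTER_CUBIC)
cv2.imwrite("pics/m4.png",np.hstack([c(t,160,175),c(s,210,125)]))
E
```

```text
clock: 16.65
position: [0.4055, 0.3495, 0.0629]
ee_rot: [0.0, -0.029, 1.0, -0.0]
contact_force: [0.7, 0.1, 0.8]
width: 0.0512
gripper_force: 0.0
pos [0.4055 0.3495 0.0629] tooly 93.3 tilt [ 0. -0. -1.] F [0.7 0.1 0.8] w 0.0512 gf 0.0 t 16.65 q6 -1.05
rel dx dy dz spin [ 0.003  -0.0009  0.0617] -0.0003
```

View pics/m4.png

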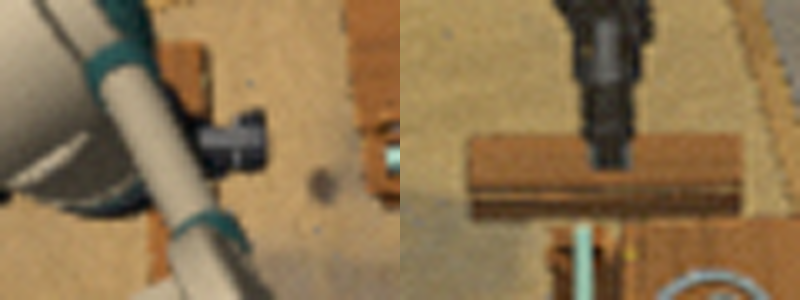

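```bash
python3 -m creep '[[0.6,0.001,-0.001,0.02,0],[0.6,0.001,-0.001,0.04,0],[0.6,0.001,-0.001,0.06,0],[0.6,0.001,-0.001,0.063,0],[0.6,0.001,-0.001,0.063,0],[0,0.001,-0.001,0.063,0],[0,0.001,-0.001,0.063,0],[0,0.001,-0.001,0.063,0],[0,0.001,-0.001,0.063,0]]' 50; python3 go.py .404 .349 .032 93.4
```

```text
clock: 17.65
position: [0.4046, 0.3505, 0.0312]
ee_rot: [0.0, -0.03, 1.0, 0.0]
contact_force: [-0.1, 1.4, 1.3]
width: 0.0326
gripper_force: 50.2
pos [0.4046 0.3505 0.0312] tooly 93.4 tilt [ 0.001  0.001 -1.   ] F [-0.1  1.4  1.3] w 0.0326 gf 50.2 t 17.65 q6 -1.05
rel dx dy dz spin [ 0.0015 -0.0029 -0.0017] -0.0
```

```bash
python3 -m creep '[[0,0,0,-0.02,0],[0,0,0,-0.1,0],[0,0,0,-0.19,0],[0,0,0,-0.28,0],[0,0,0,-0.37,0],[0,0,0,-0.42,0],[0,0,0,-0.43,0],[0,0,0,-0.43,0],[0,0,0,-0.43,0]]' 70; python3 go.py .4037 .1738 .25 5.2
```

```text
clock: 18.55
position: [0.4032, 0.3494, 0.2439]
ee_rot: [-0.002, -0.03, 1.0, -0.001]
contact_force: [0.2, -0.3, -2.1]
width: 0.0324
gripper_force: 70.3
pos [0.4032 0.3494 0.2439] tooly 93.39 tilt [-0.003 -0.002 -1.   ] F [ 0.2 -0.3 -2.1] w 0.0324 gf 70.3 t 18.55 q6 -1.05
rel dx dy dz spin [ 0.0198 -0.3507 -0.0115] 0.245
```

```bash
python3 -m creep '[[0,0,-0.02,0,0.02],[0,0,-0.06,0,0.043],[0,0,-0.1,0,0.066],[0,0.01,-0.15,0,0.089],[0,0.01,-0.2,0,0.112],[0,0.01,-0.25,0,0.135],[0,0.02,-0.3,0,0.158],[0,0.02,-0.33,0,0.18],[0,0.02,-0.345,0,0.203],[0,0.02,-0.35,0,0.225]]'; python3 go.py .4037 .1738 .25 5.2;  python3 -m creep '[[0,0,0,0,0.02],[0,0,0,0,0.02],[0,0,0,0,0.02]]'; python3 go.py .4037 .1738 .17 5.2; 
```

```text
clock: 19.55
position: [0.4034, 0.1736, 0.2435]
ee_rot: [-0.001, 0.629, 0.777, -0.002]
contact_force: [-0.7, 0.3, -1.7]
width: 0.0319
gripper_force: 70.3
pos [0.4034 0.1736 0.2435] tooly 11.98 tilt [-0.005 -0.001 -1.   ] F [-0.7  0.3 -1.7] w 0.0319 gf 70.3 t 19.55 q6 0.04
rel dx dy dz spin [ 0.0002  0.0006 -0.0129] 0.0188
clock: 19.85
position: [0.4039, 0.1747, 0.2443]
ee_rot: [-0.001, 0.673, 0.739, -0.001]
contact_force: [-0.4, -0.9, -1.7]
width: 0.0323
gripper_force: 70.3
pos [0.4039 0.1747 0.2443] tooly 5.34 tilt [-0.003 -0.001 -1.   ] F [-0.4 -0.9 -1.7] w 0.0323 gf 70.3 t 19.85 q6 0.16
rel dx dy dz spin [-0.0017 -0.0002  0.1487] 0.0004
```

```bash
python3 -m creep '[[0,-0.0017,-0.0002,0.03,0.0004],[0,-0.0017,-0.0002,0.08,0.0004],[0,-0.0017,-0.0002,0.13,0.0004],[0,-0.0017,-0.0002,0.16,0.0004],[0,-0.0017,-0.0002,0.166,0.0004],[0,-0.0017,-0.0002,0.166,0.0004],[0,-0.0017,-0.0002,0.166,0.0004]]'; python3 go.py .4037 .1738 .15 5.2; python3 - <<'E'
from h import *
import pickle
s=shot("side");t=shot("top");st=manip.get_state();T=st["position"];print(T)
pickle.dump((s,t,T),open("d4.pkl","wb"))
def fr(o,yaw):
    c,sn=np.cos(yaw),np.sin(yaw)
    return lambda q:[c*q[0]/1e3-sn*q[1]/1e3+o[0],sn*q[0]/1e3+c*q[1]/1e3+o[1],q[2]/1e3+o[2]]
r=fr((T[0],T[1],T[2]-.0312),np.radians(5.2));c=fr((.450,.178,0),.09)
B=[(r,a,b) for a,b in [((17,-70,30),(17,70,30)),((-17,-70,30),(-17,70,30)),((-17,-70,30),(17,-70,30)),((-17,70,30),(17,70,30)),((-17,-70,0),(17,-70,0)),((17,-70,0),(17,-70,30)),((-17,-70,0),(-17,-70,30)),((17,-3.5,12),(49,-3.5,12)),((17,3.5,12),(49,3.5,12))]]
B+=[(c,a,b) for a,b in [((-25,-72,112),(-25,-7,112)),((-25,7,112),(-25,72,112)),((-17,-72,112),(-17,-7,112)),((-17,7,112),(-17,72,112)),((-25,7,112),(-17,7,112)),((-25,-7,112),(-17,-7,112)),((68,-72,100),(68,72,100)),((68,-72,100),(-25,-72,100)),((-58,-72,100),(-30,-72,100))]]
x,y,w,h,k=226,135,55,62,9
g=cv2.resize(cv2.cvtColor(s["frame"],cv2.COLOR_RGB2BGR)[y:y+h,x:x+w],None,fx=k,fy=k,interpolation=cv2.INTER_CUBIC)
g0=g.copy()
for f,a,b in B:
    q=[tuple(np.int32(np.round((proj(s,f(v))-[x,y]+.5)*k-.5))) for v in(a,b)]
    cv2.line(g,*q,(0,255,0) if f is r else (255,255,0),1,cv2.LINE_AA)
cv2.imwrite("pics/m5.png",cv2.resize(np.hstack([g0[:,:400],g[:,:400]]),(800,558)))
E
```

```text
clock: 20.55
position: [0.4053, 0.1743, 0.1634]
ee_rot: [0.0, 0.675, 0.738, 0.001]
contact_force: [0.2, 0.0, -1.2]
width: 0.032
gripper_force: 70.2
pos [0.4053 0.1743 0.1634] tooly 5.1 tilt [ 0.001  0.    -1.   ] F [ 0.2  0.  -1.2] w 0.032 gf 70.2 t 20.55 q6 0.16
rel dx dy dz spin [-0.0007 -0.0034  0.0269] -0.0003
[0.40542345 0.17428673 0.16370959]
```

View pics/m5.png

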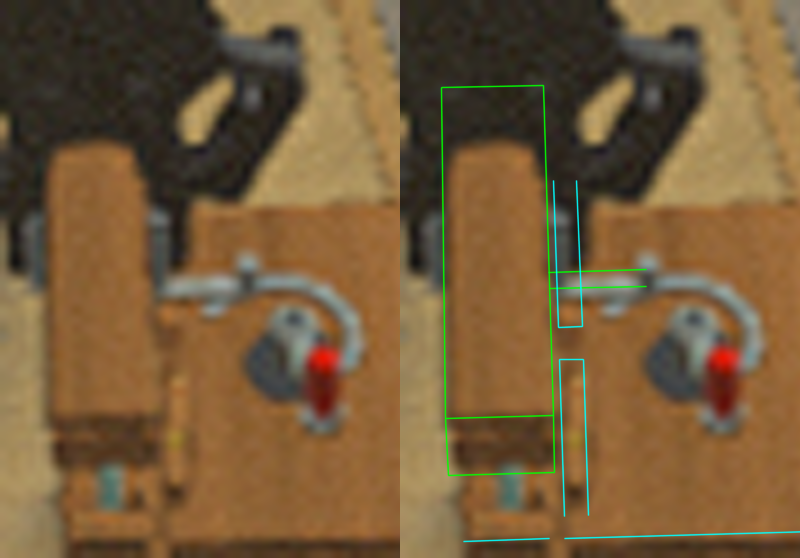

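```bash
python3 - <<'E'
from h import *
import pickle
ims=pickle.load(open("d0.pkl","rb"))[0]
def case(X,o=(.450,.1775),a=.09):
    d=X[:2]-np.array(o);c,s=np.cos(a),np.sin(a);return np.round([1e3*(c*d[0]+s*d[1]),1e3*(-s*d[0]+c*d[1])],1)
print("top tip",case(atz(ims["top"],(209+170/8-.5,160+212/8-.5),.113)))
print("top leftmost",case(atz(ims["top"],(209+135/8-.5,160+150/8-.5),.113)))
print("top hub",case(atz(ims["top"],(209+192/8-.5,160+138/8-.5),.123)))
print("side tip",case(atz(ims["side"],(228+168/8-.5,153+132/8-.5),.113)))
print("side hub top",case(atz(ims["side"],(228+246/8-.5,153+136/8-.5),.123)))
print("side bend",case(atz(ims["side"],(228+225/8-.5,153+104/8-.5),.113)))
for n,p in (("top",(209+280/8-.5,160+103/8-.5)),("side",(228+271/8-.5,153+174/8-.5))): print(n,"handle",case(atz(ims[n],p,.151)))
s,t,T=pickle.load(open("d4.pkl","rb"))
E
python3 go.py .4037 .173 .1375 5.2
```

```text
top tip [-8.8 12.3]
top leftmost [18.3 24.2]
top hub [19.3 -0.1]
side tip [-8.4 13.3]
side hub top [20.5  2.2]
side bend [13.7 26.3]
top handle [ 25.3 -37.5]
side handle [ 27.3 -38.7]
pos [0.4054 0.1743 0.1637] tooly 5.08 tilt [ 0.002  0.001 -1.   ] F [ 0.3  0.1 -1.6] w 0.0322 gf 70.2 t 20.65 q6 0.16
rel dx dy dz spin [-0.0023 -0.0038  0.0524] -0.0003
```

```bash
python3 -m creep '[[0,-0.0023,-0.0034,0,0],[0,-0.0023,-0.0034,0,0],[0,-0.0023,-0.0034,0.01,0],[0,-0.0023,-0.0034,0.02,0],[0,-0.0023,-0.0034,0.03,0],[0,-0.0023,-0.0034,0.03,0],[0,-0.0023,-0.0034,0.03,0]]'; python3 go.py .4037 .173 .1312 5.2
```

```text
clock: 21.35
position: [0.4029, 0.1727, 0.1475]
ee_rot: [-0.0, 0.675, 0.738, -0.0]
contact_force: [0.1, 0.3, -1.9]
width: 0.0323
gripper_force: 70.2
pos [0.4029 0.1727 0.1475] tooly 5.05 tilt [-0.001 -0.    -1.   ] F [ 0.1  0.3 -1.9] w 0.0323 gf 70.2 t 21.35 q6 0.16
rel dx dy dz spin [0.0004 0.0016 0.0326] -0.0004
```

```bash
python3 -m creep '[[0,0,0.001,0.008,0],[0,0,0.001,0.016,0],[0,0,0.001,0.022,0],[0,0,0.001,0.027,0],[0,0,0.001,0.029,0],[0,0,0.001,0.029,0]]'; python3 go.py .4037 .173 .1312 5.2
```

```text
clock: 21.95
position: [0.4035, 0.1728, 0.1331]
ee_rot: [-0.0, 0.675, 0.738, -0.0]
contact_force: [0.3, -0.7, -1.3]
width: 0.0317
gripper_force: 70.2
pos [0.4035 0.1728 0.1331] tooly 5.05 tilt [-0.  0. -1.] F [ 0.3 -0.7 -1.3] w 0.0317 gf 70.2 t 21.95 q6 0.16
rel dx dy dz spin [0.0004 0.0004 0.0039] -0.0004
```

```bash
python3 -m creep '[[0,0,0,0.002,0],[0,0,0,0.004,0],[0,0,0,0.005,0],[0,0,0,0.005,0]]'; python3 go.py .4037 .173 .1312 5.2
```

```text
clock: 22.35
position: [0.4037, 0.1729, 0.1312]
ee_rot: [0.0, 0.675, 0.738, 0.0]
contact_force: [-1.7, -1.0, 1.7]
width: 0.0319
gripper_force: 70.7
pos [0.4037 0.1729 0.1312] tooly 5.05 tilt [ 0.  0. -1.] F [-1.7 -1.   1.7] w 0.0319 gf 70.7 t 22.35 q6 0.16
rel dx dy dz spin [ 0.0003 -0.      0.0001] -0.0004
```

```bash
python3 -m creep '[[0.5,0,0,0,0],[0.5,0,0,0,0],[0.5,0,0,0,0],[0.5,0,0,-0.03,0],[0.5,0,0,-0.08,0],[0.5,0,0,-0.15,0],[0.5,0,0,-0.2,0],[0.5,0,0,-0.2,0]]'; python3 go.py .48 .145 .20 5.2; python3 - <<'E'
from fit import *
import pickle
s=shot("side");pickle.dump(s,open("d5.pkl","wb"))
d0=pickle.load(open("d0.pkl","rb"))[0]["side"]
# edge-fit rail on posts in the side picture
g=cv2.GaussianBlur(s["frame"].astype(np.float32),(0,0),.8);gx=cv2.Sobel(g,-1,1,0);gy=cv2.Sobel(g,-1,0,1)
L=[((17,-70,30),(17,70,30)),((-17,-70,30),(-17,70,30)),((-17,-70,30),(17,-70,30)),((-17,70,30),(17,70,30))]
def f(p):
    c,sn=np.cos(p[2]),np.sin(p[2]);t=0
    for a,b in L:
        Q=np.linspace(a,b,40)/1e3
        uv=np.array([proj(s,[c*q[0]-sn*q[1]+p[0],sn*q[0]+c*q[1]+p[1],q[2]+.1]) for q in Q],np.float32)
        d=uv[-1]-uv[0];n=np.array([-d[1],d[0]])/np.linalg.norm(d)
        t-=np.linalg.norm((cv2.remap(gx,uv[None,:,0],uv[None,:,1],1)[0]*n[0]+cv2.remap(gy,uv[None,:,0],uv[None,:,1],1)[0]*n[1]).mean(0))
    return t
r=min((minimize(f,x0,method="Nelder-Mead",options=dict(initial_simplex=np.array([x0]+[np.array(x0)+e for e in np.diag([.003,.003,.03])]))) for x0 in([.4037,.173,.09],[.405,.175,.08],[.402,.171,.1])),key=lambda r:r.fun)
print(np.round(r.x,4),r.fun)
for l in("cam_handle","rail_bolt","rail"): print(l,[(np.round(x["centre"],1).tolist(),round(x["confidence"],2)) for x in eyes.place_of("side",l)[:3]])
def case(X,o=(.450,.1775),a=.09):
    d=X[:2]-np.array(o);c,sn=np.cos(a),np.sin(a);return np.round([1e3*(c*d[0]+sn*d[1]),1e3*(-sn*d[0]+c*d[1])],1)
R=s["frame"].astype(int);m=(R[:,:,0]>170)&(R[:,:,1]<70)&(R[:,:,2]<70);ys,xs=np.nonzero(m[150:200,240:280]);print("red",xs.mean()+240,ys.mean()+150,len(xs), case(atz(s,(xs.mean()+240,ys.mean()+150),.149)))
E
```

```text
clock: 23.15
position: [0.406, 0.1734, 0.2342]
ee_rot: [0.002, 0.675, 0.738, 0.003]
contact_force: [1.0, -0.6, -0.4]
width: 0.0427
gripper_force: 0.0
pos [0.406  0.1734 0.2342] tooly 5.06 tilt [ 0.008  0.002 -1.   ] F [ 1.  -0.6 -0.4] w 0.0427 gf 0.0 t 23.15 q6 0.16
rel dx dy dz spin [-0.0698  0.1419  0.0695] -0.0004
[0.4034 0.1732 0.0863] -568.6541748046875
cam_handle [([261.0, 172.5], 0.43)]
rail_bolt [([253.7, 170.9], 0.69)]
rail [([234.7, 174.9], 0.95)]
red 261.5 174.5 4 [ 27.7 -38. ]
```

```bash
python3 -m creep '[[0.5,0,0,0,0]]'; python3 go.py .4797 .1425 .20 5.2
```

```text
clock: 23.45
position: [0.4027, 0.1726, 0.2295]
ee_rot: [-0.001, 0.675, 0.738, -0.001]
contact_force: [-0.2, 0.7, 0.2]
width: 0.043
gripper_force: 0.0
pos [0.4027 0.1726 0.2295] tooly 5.05 tilt [-0.003 -0.001 -1.   ] F [-0.2  0.7  0.2] w 0.043 gf 0.0 t 23.45 q6 0.16
rel dx dy dz spin [-0.0734  0.1482  0.0585] -0.0004
```

```bash
python3 -m creep '[[0.5,-0.02,0.04,0.0,0],[0.5,-0.05,0.1,0.02,0],[0.5,-0.07,0.14,0.05,0],[0.5,-0.073,0.148,0.058,0],[0.5,-0.073,0.148,0.058,0],[0.5,-0.073,0.148,0.058,0]]'; python3 go.py .4797 .1425 .141 5.2
```

```text
clock: 24.05
position: [0.48, 0.143, 0.2016]
ee_rot: [-0.001, 0.675, 0.738, -0.0]
contact_force: [-0.9, 0.9, -0.5]
width: 0.0425
gripper_force: 0.0
pos [0.48   0.143  0.2016] tooly 5.04 tilt [-0.001  0.    -1.   ] F [-0.9  0.9 -0.5] w 0.0425 gf 0.0 t 24.05 q6 0.06
rel dx dy dz spin [-0.001  -0.0005  0.1212] -0.0004
```

```bash
python3 -m creep '[[0.5,-0.001,-0.0005,0.04,0],[0.5,-0.001,-0.0005,0.08,0],[0.5,-0.001,-0.0005,0.11,0],[0.5,-0.001,-0.0005,0.119,0],[0.5,-0.001,-0.0005,0.119,0],[0,-0.001,-0.0005,0.119,0],[0,-0.001,-0.0005,0.119,0],[0,-0.001,-0.0005,0.119,0],[0,-0.001,-0.0005,0.119,0]]' 25; python3 go.py .4797 .1425 .141 5.2
```

```text
clock: 24.95
position: [0.4808, 0.1426, 0.1433]
ee_rot: [0.0, 0.675, 0.738, 0.001]
contact_force: [-0.3, -0.1, 6.0]
width: 0.0104
gripper_force: 24.8
pos [0.4808 0.1426 0.1433] tooly 5.05 tilt [ 0.002  0.001 -1.   ] F [-0.3 -0.1  6. ] w 0.0104 gf 24.8 t 24.95 q6 0.06
rel dx dy dz spin [-0.0001 -0.0022  0.0047] -0.0004
```

```bash
python3 - <<'E'
import numpy as np
r=.0382;t0=.2
for t in np.append(np.arange(.35,3.15,.15),[3.14,3.2]): print(round(t,2),np.round([(-r*np.cos(t)+r*np.cos(t0))/.5,(r*np.sin(t)-r*np.sin(t0))/.5],4))
E
```

```text
0.35 [0.0031 0.011 ]
0.5 [0.0078 0.0214]
0.65 [0.0141 0.0311]
0.8 [0.0216 0.0396]
0.95 [0.0304 0.047 ]
1.1 [0.0402 0.0529]
1.25 [0.0508 0.0573]
1.4 [0.0619 0.0601]
1.55 [0.0733 0.0612]
1.7 [0.0847 0.0606]
1.85 [0.0959 0.0583]
2.0 [0.1067 0.0543]
2.15 [0.1167 0.0488]
2.3 [0.1258 0.0418]
2.45 [0.1337 0.0335]
2.6 [0.1403 0.0242]
2.75 [0.1455 0.014 ]
2.9 [0.1491 0.0031]
3.05 [ 0.151  -0.0082]
3.14 [ 0.1513 -0.0151]
3.2 [ 0.1511 -0.0196]
```

```bash
python3 -m creep '[[0,0.003,0.011,0,0],[0,0.008,0.021,0,0],[0,0.014,0.031,0,0],[0,0.022,0.04,0,0],[0,0.03,0.047,0,0],[0,0.04,0.053,0,0],[0,0.051,0.057,0,0],[0,0.051,0.057,0,0]]'; python3 go.py .4797 .1425 .141 5.2
```

```text
clock: 25.75
position: [0.5056, 0.1696, 0.1428]
ee_rot: [0.0, 0.675, 0.738, -0.001]
contact_force: [-3.2, -2.1, 6.2]
width: 0.0108
gripper_force: 25.0
pos [0.5056 0.1696 0.1428] tooly 5.13 tilt [-0.002 -0.002 -1.   ] F [-3.2 -2.1  6.2] w 0.0108 gf 25.0 t 25.75 q6 0.11
rel dx dy dz spin [-0.0494 -0.0565  0.0038] -0.0002
```

```bash
python3 -m creep '[[0,0.011,0.003,0,0],[0,0.022,0.004,0,0],[0,0.034,0.0035,0,0],[0,0.045,0.001,0,0],[0,0.056,-0.003,0,0],[0,0.066,-0.008,0,0],[0,0.075,-0.015,0,0],[0,0.083,-0.024,0,0],[0,0.09,-0.033,0,0],[0,0.09,-0.033,0,0]]'; python3 go.py .4797 .1425 .141 5.2
```

```text
clock: 26.75
position: [0.4919, 0.2167, 0.1432]
ee_rot: [0.003, 0.675, 0.738, 0.007]
contact_force: [10.0, 6.2, -5.6]
width: 0.0107
gripper_force: 25.7
pos [0.4919 0.2167 0.1432] tooly 5.06 tilt [ 0.013  0.006 -1.   ] F [10.   6.2 -5.6] w 0.0107 gf 25.7 t 26.75 q6 0.19
rel dx dy dz spin [-0.1457 -0.0375  0.0032] -0.0004
```

```bash
python3 -m creep '[[0,0,0,0,0],[0,0,0,0,0]]'; python3 go.py .4797 .1425 .141 5.2; python3 - <<'E'
from h import *
s=shot("side");R=s["frame"].astype(int)
cv2.imwrite("pics/x.png",s["frame"][:,:,::-1])
for l in("cam_handle","rail_bolt","rail"): print(l,[(np.round(x["centre"],1).tolist(),round(x["confidence"],2)) for x in eyes.place_of("side",l)[:3]])
E
```

```text
clock: 26.95
position: [0.4919, 0.2167, 0.1432]
ee_rot: [0.002, 0.675, 0.738, 0.007]
contact_force: [9.6, 6.6, -5.3]
width: 0.0107
gripper_force: 25.8
pos [0.4919 0.2167 0.1432] tooly 5.04 tilt [ 0.013  0.006 -1.   ] F [ 9.6  6.6 -5.3] w 0.0107 gf 25.8 t 26.95 q6 0.19
rel dx dy dz spin [-0.1456 -0.0375  0.0032] -0.0004
cam_handle [([264.8, 157.0], 0.48)]
rail_bolt [([253.6, 172.5], 0.93), ([247.4, 110.9], 0.82)]
rail [([238.6, 175.4], 0.94), ([235.3, 121.8], 0.58)]
```

```bash
python3 - <<'E'
from h import *
import pickle
s=pickle.load(open("d5.pkl","rb"))
X=atz(s,(264.8,157.),.151);print(X)
d=X[:2]-[.4699,.1793];a=np.radians(5.2);print("caseframe rel axis",1e3*(np.cos(a)*d[0]+np.sin(a)*d[1]),1e3*(-np.sin(a)*d[0]+np.cos(a)*d[1]))
E
python3 -m creep '[[0.4,0,0,0,0],[0.4,0,0,0,0],[0.4,0,0,0,0]]'; python3 go.py .4951 .2119 .1432 5.2
```

```text
[0.48814667 0.20764184 0.151     ]
caseframe rel axis 20.740263337932657 26.571456081288375
clock: 27.45
position: [0.4854, 0.2135, 0.142]
ee_rot: [-0.0, 0.675, 0.738, -0.001]
contact_force: [0.1, 0.9, 0.2]
width: 0.0346
gripper_force: 0.0
pos [0.4854 0.2135 0.142 ] tooly 5.05 tilt [-0.001 -0.    -1.   ] F [0.1 0.9 0.2] w 0.0346 gf 0.0 t 27.45 q6 0.19
rel dx dy dz spin [-0.0049  0.019  -0.0023] -0.0004
```

```bash
python3 -m creep '[[0.4,-0.009,0.012,0,0],[0.4,-0.009,0.012,0,0],[0,-0.009,0.012,0,0],[0,-0.009,0.012,0,0],[0,-0.009,0.012,0,0],[0,-0.009,0.012,0,0]]' 70; python3 go.py .4797 .1425 .141 5.2
```

```text
clock: 28.05
position: [0.4926, 0.2097, 0.1425]
ee_rot: [0.0, 0.675, 0.738, 0.0]
contact_force: [0.7, -0.5, 1.0]
width: 0.009
gripper_force: 68.3
pos [0.4926 0.2097 0.1425] tooly 5.06 tilt [ 0.001 -0.    -1.   ] F [ 0.7 -0.5  1. ] w 0.009 gf 68.3 t 28.05 q6 0.18
rel dx dy dz spin [-0.1316 -0.0376  0.0029] -0.0004
```

```bash
python3 -m creep '[[0,0.003,-0.004,0,0],[0,0.0066,-0.0082,0,0],[0,0.009,-0.013,0,0],[0,0.0122,-0.0182,0,0],[0,0.0145,-0.0235,0,0],[0,0.0164,-0.0288,0,0],[0,0.0164,-0.0288,0,0]]'; python3 go.py .4797 .1425 .141 5.2
```

```text
clock: 28.75
position: [0.4806, 0.2175, 0.1426]
ee_rot: [0.002, 0.675, 0.738, 0.003]
contact_force: [6.7, 0.5, -4.7]
width: 0.0094
gripper_force: 68.5
pos [0.4806 0.2175 0.1426] tooly 5.08 tilt [ 0.007  0.002 -1.   ] F [ 6.7  0.5 -4.7] w 0.0094 gf 68.5 t 28.75 q6 0.2
rel dx dy dz spin [-0.1493 -0.0151  0.0029] -0.0003
```

```bash
python3 -m creep '[[0,0.001,-0.005,0,0],[0,0.0024,-0.011,0,0],[0,0.003,-0.017,0,0],[0,0.003,-0.022,0,0],[0,0.003,-0.028,0,0],[0,0.0025,-0.034,0,0],[0,0.0025,-0.034,0,0]]'; python3 go.py .4797 .1425 .141 5.2
```

```text
clock: 29.45
position: [0.465, 0.2199, 0.1429]
ee_rot: [0.001, 0.675, 0.737, 0.006]
contact_force: [9.5, 7.5, -7.6]
width: 0.0091
gripper_force: 68.9
pos [0.465  0.2199 0.1429] tooly 5.01 tilt [ 0.011  0.007 -1.   ] F [ 9.5  7.5 -7.6] w 0.0091 gf 68.9 t 29.45 q6 0.21
rel dx dy dz spin [-0.1568  0.0156  0.003 ] -0.0005
```

```bash
python3 -m creep '[[0,0,-0.004,0,0],[0,0,-0.008,0,0],[0,0,-0.012,0,0],[0,0,-0.012,0,0]]'; python3 go.py .4797 .1425 .141 5.2
```

```text
clock: 29.85
position: [0.4646, 0.2198, 0.1431]
ee_rot: [0.005, 0.675, 0.737, 0.01]
contact_force: [20.2, 7.8, -16.8]
width: 0.0088
gripper_force: 68.3
pos [0.4646 0.2198 0.1431] tooly 5.03 tilt [ 0.022  0.008 -1.   ] F [ 20.2   7.8 -16.8] w 0.0088 gf 68.3 t 29.85 q6 0.22
rel dx dy dz spin [-0.1566  0.0165  0.0035] -0.0005
```

```bash
python3 -m creep '[[0,0,0.01,0,0],[0,0,0.014,0,0],[0.45,0,0.014,0,0],[0.45,0,0.014,0,0],[0.45,0,0.014,0,0],[0.45,0,0.014,-0.06,0],[0.45,0,0.014,-0.14,0],[0.45,0,0.014,-0.22,0],[0.45,0,0.014,-0.3,0],[0.45,0,0.014,-0.3,0]]'; python3 go.py .42 .40 .30 5.2
```

```text
clock: 30.85
position: [0.4636, 0.2172, 0.2982]
ee_rot: [0.003, 0.675, 0.738, 0.005]
contact_force: [0.1, -0.5, 0.3]
width: 0.0383
gripper_force: 0.0
pos [0.4636 0.2172 0.2982] tooly 5.05 tilt [ 0.011  0.003 -1.   ] F [ 0.1 -0.5  0.3] w 0.0383 gf 0.0 t 30.85 q6 0.21
rel dx dy dz spin [ 0.3718 -0.0546 -0.0033] -0.0004
```

Next I move the arm clear and check the result with both cameras.

```bash
python3 -m creep '[[0.45,0.05,0,0,0],[0.45,0.14,-0.02,0,0],[0.45,0.23,-0.04,0,0],[0.45,0.31,-0.05,0,0],[0.45,0.36,-0.05,0,0],[0.45,0.37,-0.05,0,0]]' >/dev/null; python3 - <<'E'
from fit import *
import pickle
ims={n:shot(n) for n in("side","top")};pickle.dump(ims,open("d6.pkl","wb"))
L=[((17,-70,30),(17,70,30)),((-17,-70,30),(-17,70,30)),((-17,-70,30),(17,-70,30)),((-17,70,30),(17,70,30))]
def ff(names,z=.1):
    G={}
    for n in names:
        g=cv2.GaussianBlur(ims[n]["frame"].astype(np.float32),(0,0),.8);G[n]=(cv2.Sobel(g,-1,1,0),cv2.Sobel(g,-1,0,1))
    def f(p):
        c,sn=np.cos(p[2]),np.sin(p[2]);t=0
        for m in names:
          for a,b in L:
            Q=np.linspace(a,b,40)/1e3
            uv=np.array([proj(ims[m],[c*q[0]-sn*q[1]+p[0],sn*q[0]+c*q[1]+p[1],q[2]+z]) for q in Q],np.float32)
            d=uv[-1]-uv[0];n=np.array([-d[1],d[0]])/np.linalg.norm(d);gx,gy=G[m]
            t-=np.linalg.norm((cv2.remap(gx,uv[None,:,0],uv[None,:,1],1)[0]*n[0]+cv2.remap(gy,uv[None,:,0],uv[None,:,1],1)[0]*n[1]).mean(0))
        return t
    r=min((minimize(f,x0,method="Nelder-Mead",options=dict(initial_simplex=np.array([x0]+[np.array(x0)+e for e in np.diag([.003,.003,.03])]))) for x0 in([.4077,.173,.09],[.405,.175,.08],[.41,.171,.1])),key=lambda r:r.fun)
    return np.round(r.x,4),round(r.fun)
print("side",ff(("side",)))
def case(X,o=(.450,.1775),a=.09):
    d=X[:2]-np.array(o);c,sn=np.cos(a),np.sin(a);return np.round([1e3*(c*d[0]+sn*d[1]),1e3*(-sn*d[0]+c*d[1])],1)
for n,(x0,y0,x1,y1) in {"side":(240,135,280,195),"top":(205,155,262,212)}.items():
    R=ims[n]["frame"].astype(int);m=(R[:,:,0]>130)&(R[:,:,0]>2.5*R[:,:,1])&(R[:,:,0]>2.5*R[:,:,2]);ys,xs=np.nonzero(m[y0:y1,x0:x1])
    if len(xs):print(n,"red",len(xs),[case(atz(ims[n],(xs.mean()+x0,ys.mean()+y0),z)) for z in (.15,.14)])
for l in("cam_handle","rail_bolt","rail","glue","pane"):
    for n in ims: print(l,n,[(np.round(x["centre"],1).tolist(),round(x["confidence"],2)) for x in eyes.place_of(n,l)[:3]])
E
python3 go.py .4 .4 .3
```

```text
side (array([0.4065, 0.1712, 0.0814]), -579)
side red 7 [array([20.9, 36. ]), array([21.4, 44.8])]
top red 9 [array([18.4, 38.5]), array([20. , 39.3])]
cam_handle side [([258.7, 152.3], 0.56)]
cam_handle top [([221.8, 176.5], 0.58), ([234.3, 192.4], 0.47)]
rail_bolt side [([247.2, 113.4], 0.84), ([254.7, 172.2], 0.7)]
rail_bolt top [([233.3, 181.3], 0.86), ([135.5, 195.7], 0.79)]
rail side [([237.3, 120.7], 0.88), ([234.5, 173.4], 0.65), ([256.5, 152.0], 0.61)]
rail top [([233.0, 193.3], 0.64), ([325.4, 196.7], 0.6)]
glue side [([285.5, 259.0], 0.92)]
glue top [([298.8, 154.1], 0.77)]
pane side []
pane top []
pos [0.4203 0.3981 0.2925] tooly 5.01 tilt [ 0.  0. -1.] F [-0.  -0.9 -0.7] w 0.0382 gf 0.0 t 32.05 q6 0.55
rel dx dy dz spin [ 0.0073 -0.0402 -0.015 ] 0
```

```bash
python3 - <<'E'
from h import *
import pickle
a=pickle.load(open("d0.pkl","rb"))[0];b=pickle.load(open("d6.pkl","rb"));d5=pickle.load(open("d5.pkl","rb"))
o=(.4497,.178);A=.088;c,s=np.cos(A),np.sin(A)
def prof(im,z,y0,y1,xs):
    out=[]
    for x in xs:
        P=[proj(im,[c*x-s*y+o[0],s*x+c*y+o[1],z]) for y in np.linspace(y0,y1,60)]
        uv=np.array(P,np.float32)
        out.append(cv2.remap(im["frame"],uv[None,:,0],uv[None,:,1],cv2.INTER_CUBIC)[0].astype(float).sum(1).mean()/3)
    return np.int32(out)
xs=np.arange(-36,-8,1.0)/1e3
print("x   ",np.int32(xs*1e3))
for lab,im in(("side0",a["side"]),("side5",d5),("side6",b["side"])):
    for y in((-.062,-.03),(.02,.06)): print(lab,y,"z.112",prof(im,.112,*y,xs))
xs=np.arange(-70,-18,2.)/1e3
print("rail top z.13, x",np.int32(xs*1e3))
for lab,im in(("side5",d5),("side6",b["side"]),("top6",b["top"])):
    for y in((-.06,-.02),(.02,.06)): print(lab,y,prof(im,.13,*y,xs))
E
```

```text
x    [-36 -35 -34 -33 -32 -31 -30 -29 -28 -27 -26 -25 -24 -23 -22 -21 -20 -19
 -18 -17 -16 -15 -14 -13 -12 -11 -10  -9]
side0 (-0.062, -0.03) z.112 [ 99  98  98  98  99 103 106 106 102  96  89  84  82  83  90  99 103 101
  96  92  89  89  90  94  98 100 101 100]
side0 (0.02, 0.06) z.112 [ 72  73  76  81  87  91  93  89  84  82  81  82  87  94 102 106 104  99
  94  91  89  88  90  94  97  98  98  98]
side5 (-0.062, -0.03) z.112 [ 95  95  95  95  94  94  94  92  87  82  80  80  83  89  95 101 104 102
  98  93  91  90  91  95  99 103 104 104]
side5 (0.02, 0.06) z.112 [103 102 101 101 103 105 103  97  91  86  82  81  85  95 105 111 109 103
  98  94  92  91  92  95  97  98  98  98]
side6 (-0.062, -0.03) z.112 [ 95  96  96  97  97  97  97  96  93  91  88  87  86  88  94 100 103 101
  96  91  88  87  88  92  97 100 101 101]
side6 (0.02, 0.06) z.112 [101 102 102 102 102 101 101 101 101 102 104 106 107 107 106 104 102  99
  95  92  90  90  92  95  98  99  97  97]
rail top z.13, x [-70 -68 -66 -64 -62 -60 -58 -56 -54 -52 -50 -48 -46 -44 -42 -40 -38 -36
 -34 -32 -30 -28 -26 -24 -22 -20]
side5 (-0.06, -0.02) [129 134 131 118  97  89  98  96  95  94  93  96 100 101 101 101 101 101
 101 103 104  95  81  82  96 107]
side5 (0.02, 0.06) [125 126 119 103  88  86  93  97  97  98  98  97  95  98 103 104 105 104
 101 101 100  98 102 110 120 120]
side6 (-0.06, -0.02) [127 128 129 132 122 101  84  88  95  96  92  91  93  96  99  99  97  99
 100 100 102 100  94  87  93 108]
side6 (0.02, 0.06) [119 123 128 134 130 115  96  89  94  95  97  97  96  95  96  99 101 101
 102 102 102 100 102 110 117 117]
top6 (-0.06, -0.02) [ 91  81  80  74  74  84  93  98  97  94  93  94  97 100 101 101 102 103
 103 103 105 104 100 103 107 102]
top6 (0.02, 0.06) [ 85  75  66  63  71  81  91  97  98  97  98  99  98  98 100 102 105 107
 106 104 105 104  99 101 101  96]
```

```bash
python3 - <<'E'
from h import *
import pickle
a=pickle.load(open("d0.pkl","rb"))[0]
for p in((195,208),(257,211)): print(atz(a["side"],p,.191))
o=(.4497,.178);A=.088;c,s=np.cos(A),np.sin(A)
for x,y in((-95,-45),(-75,-45),(-60,-45)): print(x,y,c*x/1e3-s*y/1e3+o[0],s*x/1e3+c*y/1e3+o[1])
E
python3 go.py .3587 .1248 .25 5.04
```

```text
[ 0.31151857 -0.0138846   0.191     ]
[ 0.4748374  -0.01428007  0.191     ]
-95 -45 0.35902249362048355 0.12482491338236713
-75 -45 0.3789451035821986 0.12658264268842484
-60 -45 0.3938870610534848 0.12790093966796812
pos [0.4203 0.3981 0.2925] tooly 5.01 tilt [ 0.  0. -1.] F [-0.  -0.9 -0.7] w 0.0382 gf 0.0 t 32.05 q6 0.55
rel dx dy dz spin [-0.5338 -0.1705  0.0849] -0.0001
```

```bash
python3 -m creep '[[0,-0.06,-0.02,0,0],[0,-0.15,-0.05,0,0],[0,-0.24,-0.08,0,0],[0,-0.33,-0.11,0,0],[0,-0.42,-0.14,0,0],[0,-0.49,-0.16,0.02,0],[0,-0.53,-0.17,0.06,0],[0,-0.534,-0.17,0.085,0],[0,-0.534,-0.17,0.085,0]]'; python3 go.py .359 .1248 .123 5.04
```

```text
clock: 32.95
position: [0.3576, 0.1241, 0.2487]
ee_rot: [-0.001, 0.676, 0.737, -0.001]
contact_force: [-1.2, -0.2, 0.6]
width: -0.0001
gripper_force: 0.0
pos [0.3576 0.1241 0.2487] tooly 4.93 tilt [-0.003 -0.    -1.   ] F [-1.2 -0.2  0.6] w -0.0001 gf 0.0 t 32.95 q6 0.06
rel dx dy dz spin [0.0011 0.0035 0.2513] -0.0003
```

```bash
python3 -m creep '[[0,0,0,0.06,0],[0,0,0,0.14,0],[0,0,0,0.2,0],[0,0,0,0.25,0],[0,0,0,0.25,0],[0,0,0,0.25,0]]'; python3 go.py .3787 .1266 .123 5.04
```

```text
clock: 33.55
position: [0.3598, 0.1256, 0.1255]
ee_rot: [0.0, 0.675, 0.738, 0.0]
contact_force: [0.5, 0.7, 0.8]
width: -0.0002
gripper_force: 0.0
pos [0.3598 0.1256 0.1255] tooly 5.09 tilt [ 0.001  0.    -1.   ] F [0.5 0.7 0.8] w -0.0002 gf 0.0 t 33.55 q6 0.06
rel dx dy dz spin [-0.0014  0.0378  0.0051] 0.0001
```

```bash
python3 -m creep '[[0,0,0.01,0,0],[0,0,0.02,0,0],[0,0,0.026,0,0],[0,0,0.03,0,0],[0,0,0.03,0,0]]'; python3 go.py .3787 .1266 .123 5.04
```

```text
clock: 34.05
position: [0.3745, 0.1265, 0.1251]
ee_rot: [0.0, 0.675, 0.738, 0.0]
contact_force: [0.3, -0.8, -0.6]
width: 0.0001
gripper_force: 0.0
pos [0.3745 0.1265 0.1251] tooly 5.04 tilt [ 0.001  0.    -1.   ] F [ 0.3 -0.8 -0.6] w 0.0001 gf 0.0 t 34.05 q6 0.06
rel dx dy dz spin [-0.0005  0.0084  0.0042] 0.0
```

```bash
python3 -m creep '[[0,0,0.003,0,0],[0,0,0.006,0,0],[0,0,0.009,0,0],[0,0,0.009,0,0]]'; python3 go.py .3787 .1266 .123 5.04;  python3 -m creep '[[0,0,0.002,0,0],[0,0,0.004,0,0],[0,0,0.006,0,0],[0,0,0.006,0,0]]'; python3 go.py .3787 .1266 .123 5.04
```

```text
clock: 34.45
position: [0.3786, 0.1269, 0.1248]
ee_rot: [0.0, 0.675, 0.738, 0.0]
contact_force: [0.3, -1.4, -0.4]
width: 0.0002
gripper_force: 0.0
pos [0.3786 0.1269 0.1248] tooly 5.05 tilt [ 0.  0. -1.] F [ 0.3 -1.4 -0.4] w 0.0002 gf 0.0 t 34.45 q6 0.06
rel dx dy dz spin [-0.0006  0.0001  0.0036] 0.0
clock: 34.85
position: [0.3811, 0.127, 0.1247]
ee_rot: [-0.0, 0.675, 0.738, -0.0]
contact_force: [-0.3, -0.2, 0.2]
width: -0.0002
gripper_force: 0.5
pos [0.3811 0.127  0.1247] tooly 5.06 tilt [-0.001 -0.    -1.   ] F [-0.3 -0.2  0.2] w -0.0002 gf 0.5 t 34.85 q6 0.06
rel dx dy dz spin [-0.0004 -0.0048  0.0034] 0.0
```

```bash
python3 -m creep '[[0,0,0.002,0,0],[0,0,0.004,0,0],[0,0,0.004,0,0]]'|grep -E "pos|contact";python3 -m creep '[[0,0,0.002,0,0],[0,0,0.004,0,0],[0,0,0.004,0,0]]'|grep -E "pos|contact"; python3 -m creep '[[0,0,0.002,0,0],[0,0,0.004,0,0],[0,0,0.004,0,0]]'|grep -E "pos|contact"
```

```text
position: [0.3813, 0.1271, 0.1245]
contact_force: [-5.3, -0.5, 3.9]
position: [0.3814, 0.1271, 0.1243]
contact_force: [-9.1, -0.8, 7.3]
position: [0.3814, 0.1271, 0.1241]
contact_force: [-11.5, -1.2, 9.5]
```

```bash
python3 -m creep '[[0,0,0.004,0,0],[0,0,0.008,0,0],[0,0,0.012,0,0],[0,0,0.012,0,0]]'|grep -E "pos|contact"; python3 -m creep '[[0,0,-0.02,0,0],[0,0,-0.04,0,0],[0,0,-0.06,0,0],[0,0,-0.06,-0.1,0],[0,0,-0.06,-0.2,0],[0,0,-0.06,-0.25,0],[0,0,-0.1,-0.25,0]]'|grep -E "pos|contact"
cat > pr.py <<'E'
from h import *
import pickle
a=pickle.load(open("d0.pkl","rb"))[0];b=pickle.load(open("d6.pkl","rb"));n=shot("side")
o=(.4497,.178);A=.088;c,s=np.cos(A),np.sin(A)
def prof(im,z,y0,y1,xs):
    out=[]
    for x in xs:
        uv=np.array([proj(im,[c*x-s*y+o[0],s*x+c*y+o[1],z]) for y in np.linspace(y0,y1,60)],np.float32)
        out.append(cv2.remap(im["frame"],uv[None,:,0],uv[None,:,1],cv2.INTER_CUBIC)[0].astype(float).sum(1).mean()/3)
    return np.int32(out)
xs=np.arange(-66,-16,2)/1e3
print(np.int32(xs*1e3))
for y in((-.065,-.05),(-.05,-.02),(.02,.045),(.045,.065)):
    print(y,"before",prof(b["side"],.13,*y,xs));print(y,"now   ",prof(n,.13,*y,xs))
xs=np.arange(-30,-12,1)/1e3;print(np.int32(xs*1e3))
for y in((-.062,-.03),(-.03,-.01)):print("before",prof(b["side"],.112,*y,xs));print("now   ",prof(n,.112,*y,xs))
E
python3 pr.py
```

```text
position: [0.3816, 0.1271, 0.1234]
contact_force: [-23.8, -3.1, 18.8]
position: [0.3486, 0.1244, 0.2542]
contact_force: [-1.0, 0.7, -0.1]
[-66 -64 -62 -60 -58 -56 -54 -52 -50 -48 -46 -44 -42 -40 -38 -36 -34 -32
 -30 -28 -26 -24 -22 -20 -18]
(-0.065, -0.05) before [131 132 123 102  85  88  95  98  92  91  93  96  98  99  98  99 100 100
 101  97  91  89 100 107  94]
(-0.065, -0.05) now    [134 137 124  98  79  87  97  99  97  95  94  96  99 101 102 102 103 103
 101 100 101 102 108 109  97]
(-0.05, -0.02) before [129 132 122 101  84  88  95  95  93  91  93  96  98  99  97  99 100  99
 102 101  94  86  91 108 110]
(-0.05, -0.02) now    [133 136 128 106  85  86  94  98  95  93  95  98 101 102 100 102 103 102
 103 102  95  90  95 109 113]
(0.02, 0.045) before [130 135 131 117  99  90  93  94  97  98  95  94  96  99 100 100 102 102
 101 101 104 108 108 103  95]
(0.02, 0.045) now    [134 138 134 119 100  92  96  97  98 100  99  98  98  99 101 103 104 103
 103 104 106 109 110 106  99]
(0.045, 0.065) before [126 133 128 112  92  87  96  97  97  98  98  97  97 100 103 105 102 100
 102  98 102 116 131 138 136]
(0.045, 0.065) now    [127 134 129 114  95  90  98  98  99 100  99  98  98 100 103 104 104 103
 102 100 106 120 135 141 137]
[-30 -29 -28 -27 -26 -25 -24 -23 -22 -21 -20 -19 -18 -17 -16 -15 -14 -13]
before [ 97  96  93  91  88  87  86  88  94 100 103 101  96  91  88  87  88  92]
now    [ 98  98  97  97  98  98  99  99 101 103 103 101  98  94  91  90  91  94]
before [102 102 100  97  93  88  81  79  82  91 101 106 107 105 102  98  95  93]
now    [103 103 101  98  94  89  86  85  88  95 103 107 109 107 104  99  94  92]
```

```bash
python3 go.py .35 .12 .3; python3 -c "
from rig import manip; print(manip.sign_off())"
```

```text
pos [0.3419 0.1238 0.2518] tooly 5.06 tilt [ 0.003  0.001 -1.   ] F [-3.4 -0.5 -0.8] w 0.0003 gf 0.0 t 36.9 q6 0.07
rel dx dy dz spin [-0.0089  0.0157 -0.0963] 0
the job is handed in; nothing more can be done
None
```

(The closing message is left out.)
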